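# Fetch the gloss meter from behind the bottles

### The job

Clear the three bottles from the stand, standing them upright inside the side tray, before you disturb the gloss meter behind them. With all three in the tray, set the gloss meter upright on the middle of the black test panel, its length along the panel's length, and let go of it; then put each bottle back, upright, on the very seat where it stood at the start. Do not knock a bottle over, and leave the big jar, the marker and the dish where they are.

Things in the scene. Friction and masses are not known exactly. Their poses are not given: they have to be found in the camera images.
- shoulder_bottle_center (a point): White bottle with sloping shoulder and narrower grey screw cap, 124 mm tall. Body 52 mm in diameter up to 68 mm above its underside, sloping in to a 26 mm neck; cap 32 mm in diameter, from 92 to 124 mm. The point is on the upright axis (z), 62 mm above the underside. About 0.14 kg.
- cone_bottle_center (a point): Clear conical dropper bottle, white contents, slim dark bulb on top, 136 mm tall. Foot 50 mm in diameter up to 22 mm, tapering to a 20 mm neck at 74 mm; white 24 mm collar from 86 to 96 mm; firm bulb 20 mm in diameter from 96 to 128 mm, then tapering. The point is on the upright axis (z), 68 mm above the underside. About 0.10 kg.
- straight_jar_center (a point): Bottle with straight sides (a white jar), ribbed lid nearly as wide as its body, 122 mm tall. Body 52 mm in diameter up to 92 mm; lid 48 mm in diameter, from 92 to 122 mm. The point is on the upright axis (z), 61 mm above the underside. About 0.17 kg.
- meter_center (a point): Gloss meter: block-shaped instrument, grey base, blue housing, small display on top; 140 mm long (x), 48 mm wide (y), 72 mm tall (z), straight sides, about 0.4 kg. The point is its middle, 36 mm above the underside. Starts on the stand behind (farther from the robot than) the bottles, length along their row, its side about 12 mm from them.
- stand: Fixed steel plate 170 (x) by 250 mm (y), top 6 mm above its origin (centre of underside, on the bench); 4 mm lips at back (+x) and sides, 14 mm high. Three flat dark round seats, 62 mm wide, at x = -50, y = -75, 0, +75 mm: a bottle stands on each, within 3 mm of centre, in a random order (note which is where at the start). Flat dark mark at x = +12, y = 0: the meter's place.
- tray: Side tray, fixed: shallow white open tray 260 (x) by 110 mm (y) outside, walls 4 mm thick and 18 mm high, floor top 4 mm above the bench. Origin at the centre of its underside. It lies to the left or right of the stand and takes the three bottles in a row along its x, 80 mm apart.
- panel: Test panel, fixed: flat plate 200 (x, its length) by 130 mm (y), top 4 mm above its origin (centre of its underside); black coating with a 12 mm white strip at each short end. It lies on the other side of the stand from the tray.
- big_jar: A bystander: leave it where it is. Big white closed jar, 88 mm in diameter, 120 mm tall, origin at the centre of its underside.
- marker: A bystander: leave it where it is. Marker pen with a blue cap lying on the bench, 130 mm long (x), 13 mm thick, origin under its middle.
- dish: A bystander: leave it where it is. Small white ceramic dish, 90 mm in diameter, 14 mm tall, origin at the centre of its underside.

How it is judged:
On the way, in this order (a step that is already met when the one before it is completed fails the run):
1. all three bottles stand upright, released, in the side tray, and the meter is still at its place (within 20 mm) (x of shoulder_bottle_center in the frame of tray between -0.115 and 0.115 m and y of shoulder_bottle_center in the frame of tray between -0.04 and 0.04 m and z of shoulder_bottle_center in the frame of tray below 0.074 m and angle between each of shoulder_bottle_center, cone_bottle_center, straight_jar_center's own z axis and vertical below 0.15 rad and contact force between the fingers and shoulder_bottle below 0.3 N and x of cone_bottle_center in the frame of tray between -0.115 and 0.115 m and y of cone_bottle_center in the frame of tray between -0.04 and 0.04 m and z of cone_bottle_center in the frame of tray below 0.08 m and contact force between the fingers and cone_bottle below 0.3 N and x of straight_jar_center in the frame of tray between -0.115 and 0.115 m and y of straight_jar_center in the frame of tray between -0.04 and 0.04 m and z of straight_jar_center in the frame of tray below 0.073 m and contact force between the fingers and straight_jar below 0.3 N and distance of meter_center from where it was at the start of the episode below 0.02 m), for 0.2 s.
2. the meter stands on the middle of the panel (within 15 mm), lengthways (within 0.17 rad), released, while all three bottles stand in the tray (horizontal distance between meter_center and panel below 0.015 m and angle between the x axis of meter_center and the x axis of panel, either way round below 0.17 rad and angle between meter_center's own z axis and vertical below 0.1 rad and z of meter_center in the frame of panel below 0.048 m and contact force between the fingers and meter below 0.3 N and linear speed of meter below 0.02 m/s and x of shoulder_bottle_center in the frame of tray between -0.115 and 0.115 m and y of shoulder_bottle_center in the frame of tray between -0.04 and 0.04 m and z of shoulder_bottle_center in the frame of tray below 0.074 m and angle between each of shoulder_bottle_center, cone_bottle_center, straight_jar_center's own z axis and vertical below 0.15 rad and contact force between the fingers and shoulder_bottle below 0.3 N and x of cone_bottle_center in the frame of tray between -0.115 and 0.115 m and y of cone_bottle_center in the frame of tray between -0.04 and 0.04 m and z of cone_bottle_center in the frame of tray below 0.08 m and contact force between the fingers and cone_bottle below 0.3 N and x of straight_jar_center in the frame of tray between -0.115 and 0.115 m and y of straight_jar_center in the frame of tray between -0.04 and 0.04 m and z of straight_jar_center in the frame of tray below 0.073 m and contact force between the fingers and straight_jar below 0.3 N), for 0.2 s.
At the end, for the whole second after the job is handed in: The gloss meter stands upright on the panel, its centre within 15 mm of the panel's centre and its length within 0.17 rad of the panel's long direction; each bottle stands upright within 15 mm of where it stood at the start; all is released and at rest (horizontal distance between meter_center and panel below 0.015 m and angle between the x axis of meter_center and the x axis of panel, either way round below 0.17 rad and angle between each of meter_center, shoulder_bottle_center, cone_bottle_center, straight_jar_center's own z axis and vertical below 0.1 rad and z of meter_center in the frame of panel below 0.048 m and contact force between the fingers and meter below 0.3 N and linear speed of each of meter, shoulder_bottle, cone_bottle, straight_jar below 0.02 m/s and distance of each of shoulder_bottle_center, cone_bottle_center, straight_jar_center from where it was at the start of the episode below 0.015 m and contact force between the fingers and shoulder_bottle below 0.3 N and contact force between the fingers and cone_bottle below 0.3 N and contact force between the fingers and straight_jar below 0.3 N); the robot touches nothing.
It fails at once if a bottle is knocked over (tilted more than 0.7 rad) (angle between any of shoulder_bottle_center, cone_bottle_center, straight_jar_center's own z axis and vertical above 0.7 rad).
It fails at once if the big jar, the marker or the dish is moved by more than 30 mm (distance of any of big_jar, marker, dish from where it was at the start of the episode above 0.03 m).
It also fails if it takes over 141 s, if anything falls off the work surface, if the arm or the gripper's body presses on something with over 40 N, if the wrist force passes 120 N, or if a joint passes its speed limit or range.

### The arm

A 7-joint arm with a two-finger parallel gripper is mounted at the origin on the work surface. World frame = base frame: x ahead of the robot, y to its left, z up, the work surface at z = 0. Lengths are in m, angles in rad, forces in N, time in s.
With the tool pointing down it reaches from about 0.425 to 0.875 m from the base axis. Payload 9.9 kg.
Tool frame: the origin (TCP) lies between the finger pads; the fingertips stand 8 mm ahead of it and the grasp point (between the pads) lies 11 mm behind it; z points along the fingers, y is the line along which they close (so a half turn about z gives the same grasp; the last joint's range is limited). The gripper opens to 85 mm and grips with 20 to 120 N. Pads are 22 mm wide; open, the fingers measure 114 mm over their backs; the gripper's body (76 mm by 85 mm) begins 54 mm behind the grasp point. The pads swing forward as they close: fully open they stand 13 mm farther back than shut.
Start: joints at [-1.235, 0.576, 0.025, 1.437, -0.015, 1.129, -0.057], TCP at [0.275, 0.616, 0.239] pointing down, gripper open.
Joint ranges: [-2.76, 2.76], [-0.34, 2.15], [-1.52, 1.57], [0.19, 2.46], [-1.09, 4.23], [0.17, 1.99], [-2.82, 2.82]. Speed limits (rad/s): [2.22, 2.22, 3.01, 3.01, 3.14, 3.14, 3.14].

### API

Orientations are given as a unit quaternion [x, y, z, w].
In Python, from bench import * gives the robot as it stands.
- The arm moves only by the tool servo_tool, never from a script. Its argument "targets" is a list of rows, each an object of numbers: "dx", "dy", "dz": the shift along the tool's x, y, z in mm; "wx", "wy", "wz": the turn, a rotation vector about the tool's x, y, z in degrees. A call has 1 to 12 rows; each row is the pose to reach, as a shift and turn from the pose commanded when the call began, along the tool's axes at that moment; what a row does not reach only later rows make up. A row lasts 1/10 s, in which the tool goes at most 50 mm and 8.59 degrees, less where a joint would pass 70% of its speed; a pose out of reach is approached as far as the arm can. A call with a gripper value outside its range is refused whole. "fingers" is the finger opening in mm, from 0 to 85.4, set as the call begins (left out, the last holds). The fingers move at their own pace and stop on an object; "force" is the grip in N (left out, the last holds). Time passes only in rows, so rows that repeat a pose let the fingers close. It gives the time, the measured TCP pose, the force, the opening and the grip force at its end, in the units of the state.
- get_obs(): the state, without advancing time (a new reading comes with each control period).
- camera(name): name is "scene" or "top" or "wrist"; returns the picture (400x640x3 uint8, blue, green, red); there is no depth.
- get_calibration(name): a dict with "mtx" (3x3 intrinsics, pixels), "D" ([k1, k2, p1, p2, k3] as OpenCV has them; the pictures are not rectified), "T" (4x4, takes a point from camera to world coordinates). Camera axes: x right, y up, looking along -z (the intrinsics and any distortion apply to the point x, -y, -z); pixel columns grow to the right and rows downward; lengths in m; the calibration is good to about 2 mm. A picture is of the moment at which its call begins: read the wrist's pose just before it. get_calibration takes no time and is no camera call; for the wrist camera it gives the pose at the moment of the call.
- hand_in(): hands the job in; it is judged then, once.
The state is a dict: "time": time; "joints": joint angles; "qvel": joint speeds; "effort": joint torques, N m; "ee_pos": TCP position; "ee_rot": TCP orientation; "wrist_force": force on the tool from outside, world axes, zero at the start; "wrist_torque": the same for the moment, N m; "gripper_width": opening from 0.0 (shut) to 1.0 (fully open); "grasp_force": force on a finger pad.
Only numpy, scipy, OpenCV 4.12 (cv2) and the standard library are available. Lean on these libraries where they do the work, as an engineer would, in place of code of your own. Each camera call takes 0.05 s, during which the arm holds its last target. There are 200 camera calls.

## Working session

There is one attempt and no reset: what is moved stays moved. The work goes in short steps, Python scripts to look and compute and a tool call to move; the robot and the scene stay as the last step left them, time stands still between calls to the robot, and variables do not carry over. Pictures are saved under pics/ and viewed, at most 14 in all, crops included, and the job is handed in when it is done.

Besides the shell and the picture viewer there is one more tool, called after ">>>" as name(argument=value, ...), one argument or row to a line, values as JSON. servo_tool: Moves the arm, as the interface text tells. Its arguments: {"type":"object","properties":{"targets":{"type":"array"},"fingers":{"type":"number"},"force":{"type":"number"}},"required":["targets"]}

```bash
mkdir -p pics; ls; python3 - <<'E'
from bench import *
import cv2
for n in ["scene","top"]:
    cv2.imwrite(f"pics/{n}0.png",camera(n)); c=get_calibration(n); print(n,c["mtx"],c["D"],c["T"])
o=get_obs(); print(o)
E
```

```text
pics
scene [[423.72405912   0.         315.08725069]
 [  0.         423.72405912 189.81736718]
 [  0.           0.           1.        ]] [-0.08551807  0.          0.          0.          0.        ] [[ 0.39962423 -0.72869267  0.55615417  1.22103004]
 [ 0.91665385  0.31316442 -0.24834205 -0.26689362]
 [ 0.00679734  0.60904436  0.79310703  0.97967287]
 [ 0.          0.          0.          1.        ]]
top [[475.1913991    0.         320.82528782]
 [  0.         475.1913991  200.897262  ]
 [  0.           0.           1.        ]] [0.0124296 0.        0.        0.        0.       ] [[-0.01365865  0.97465479 -0.22329687  0.37533379]
 [-0.99988254 -0.01486622 -0.00372769 -0.01932704]
 [-0.00695279  0.22321972  0.97474336  1.16184588]
 [ 0.          0.          0.          1.        ]]
{'time': 0.1, 'joints': array([-1.23481894,  0.57645696,  0.02483754,  1.43781683, -0.01500206,
        1.12901769, -0.0565048 ]), 'qvel': array([-9.61397079e-04, -1.36646919e-03,  1.20864651e-03, -3.22122341e-03,
       -5.09760958e-04, -8.65887540e-05, -1.25771982e-03]), 'effort': array([ 6.19353101e-03, -7.67303252e+01,  2.25803219e+00, -2.86607462e+01,
        1.58654829e-02,  8.65705922e-03,  1.72020367e-05]), 'ee_pos': array([0.27492638, 0.61603922, 0.2385252 ]), 'ee_rot': array([ 2.08333791e-01,  9.78057492e-01, -7.47144676e-04, -1.23100348e-04]), 'wrist_force': array([-0.11617688, -0.72546871,  0.09062179]), 'wrist_torque': array([ 0.00073811, -0.04382707, -0.04794377]), 'grasp_force': 0.0, 'gripper_width': 1.0016607206851627}
```

View pics/scene0.png

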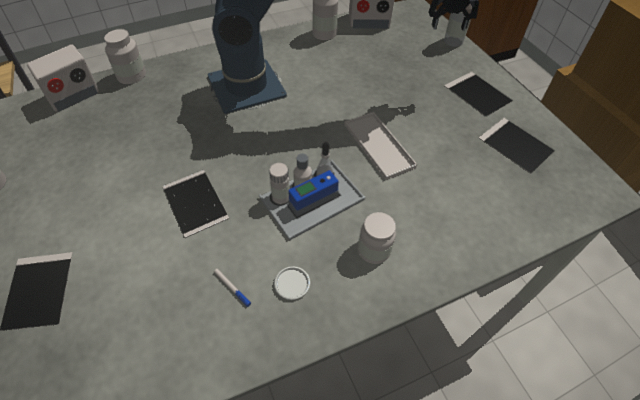

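View pics/top0.png

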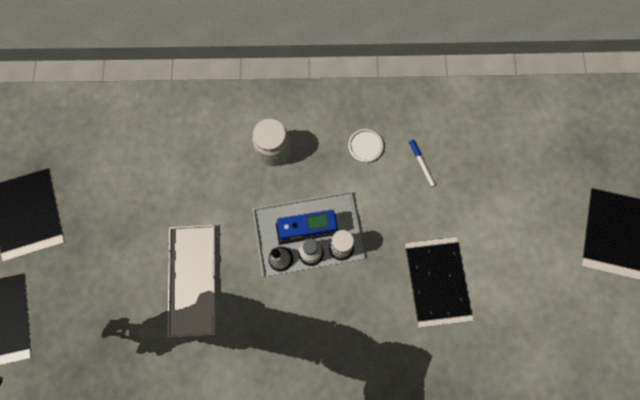

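The top view (up = +x, left = +y) shows the tray at (192,281), the stand at (310,234) and the panel at (440,282). Left to right along the row are the cone (279,258), shoulder (311,251) and straight jar (342,244). The meter is at (306,224). I'll measure these more closely on an enlarged crop.

```bash
cat > h.py <<'E'
import numpy as np, cv2
from bench import *
from scipy.spatial.transform import Rotation as R
def ray(cal,px):
    p=cv2.undistortPoints(np.array(px,float).reshape(-1,1,2),cal["mtx"],cal["D"])[:,0]
    d=np.c_[p[:,0],-p[:,1],-np.ones(len(p))]@cal["T"][:3,:3].T
    return cal["T"][:3,3],d
def onplane(cal,px,z):
    o,d=ray(cal,px); return o+d*((z-o[2])/d[:,2])[:,None]
def proj(cal,P):
    q=(np.atleast_2d(P)-cal["T"][:3,3])@cal["T"][:3,:3]; q=q*[1,-1,-1]
    return cv2.projectPoints(q,np.zeros(3),np.zeros(3),cal["mtx"],cal["D"])[0][:,0]
def go(p,yaw=None):
    """shift in tool axes (mm) to bring TCP to world p, and wz for tool y-axis heading yaw (deg, mod 180)"""
    s=get_obs(); M=R.from_quat(s["ee_rot"])
    out=dict(zip(("dx","dy","dz"),np.round(M.inv().apply((np.array(p)-s["ee_pos"])*1000),1)))
    y=M.as_matrix()[:,1]; h=np.degrees(np.arctan2(y[1],y[0]))
    if yaw is not None: out["wz"]=round(-((yaw-h+90)%180-90),1)
    return out,round(h,1)
E
python3 - <<'E'
from h import *
im=cv2.imread("pics/top0.png")
cv2.imwrite("pics/crop.png",cv2.resize(im[185:345,160:480][:, :],None,fx=2.5,fy=2.5,interpolation=cv2.INTER_CUBIC))
c=get_calibration("top")
g=cv2.cvtColor(im,cv2.COLOR_BGR2GRAY)
# panel
m=((g<35)).astype(np.uint8); m[:, :400]=0; m[:, 480:]=0; m[:235]=0;m[325:]=0
m=cv2.morphologyEx(m,cv2.MORPH_CLOSE,np.ones((5,5)))
k=max(cv2.findContours(m,0,1)[0],key=cv2.contourArea); r=cv2.minAreaRect(k); b=cv2.boxPoints(r)
P=onplane(c,b,.004);print("panel black",b.round(),P.round(4),P.mean(0))
# meter blue
B=im.astype(int); m=((B[...,0]>B[...,2]+50)).astype(np.uint8); m[:, :260]=0; m[:,350:]=0;m[:200]=0;m[260:]=0
m=cv2.morphologyEx(m,cv2.MORPH_CLOSE,np.ones((15,15)))
k=max(cv2.findContours(m,0,1)[0],key=cv2.contourArea); b=cv2.boxPoints(cv2.minAreaRect(k))
P=onplane(c,b,.078);print("meter",b.round(1),P.round(4),P.mean(0),np.linalg.norm(np.diff(P,axis=0),axis=1))
for n in("wrist",):
    cal=get_calibration(n);print(cal)
E
```

```text
panel black [[407. 249.]
 [459. 241.]
 [471. 313.]
 [418. 322.]] [[ 0.5169 -0.2225  0.004 ]
 [ 0.5356 -0.3511  0.004 ]
 [ 0.3625 -0.3648  0.004 ]
 [ 0.3449 -0.2405  0.004 ]] [ 0.43999464 -0.2947275   0.004     ]
meter [[275.8 218.6]
 [333.3 209.3]
 [336.5 229.3]
 [279.1 238.6]] [[ 0.583   0.0898  0.078 ]
 [ 0.603  -0.044   0.078 ]
 [ 0.5558 -0.0505  0.078 ]
 [ 0.5362  0.0821  0.078 ]] [0.5695303  0.01934014 0.078     ] [0.13529463 0.0476229  0.1340013 ]
{'mtx': array([[352.74756429,   0.        , 318.67335637],
       [  0.        , 352.74756429, 199.07151671],
       [  0.        ,   0.        ,   1.        ]]), 'D': array([0.00375913, 0.        , 0.        , 0.        , 0.        ]), 'T': array([[ 0.40714018, -0.86467368, -0.29423851,  0.19923681],
       [ 0.91336352,  0.38473358,  0.13321839,  0.65083676],
       [-0.001987  , -0.32298529,  0.9464019 ,  0.37330395],
       [ 0.        ,  0.        ,  0.        ,  1.        ]])}
```

View pics/crop.png

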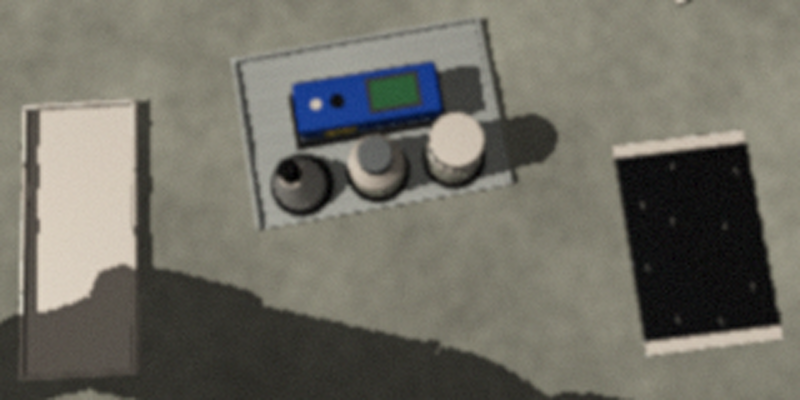

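The crop shows these positions in crop pixels:
- **Stand corners:** (236,60), (486,20), (516,182), (262,230).
- **Tray rim:** (24,104), (136,100), (137,373), (20,377).
- **Bottle tops:** straight lid (456,139), shoulder cap (375,154), cone bulb (289,168).

```bash
python3 - <<'E'
from h import *
c=get_calibration("top")
f=lambda a:np.array(a)/2.5+[160-.3,185-.3]
def L(P):return np.linalg.norm(np.roll(P,-1,0)-P,axis=1).round(4)
S=onplane(c,f([(236,60),(486,20),(516,182),(262,230)]),.014);print("stand",S.round(3).tolist(),L(S),S.mean(0).round(4))
yv=(S[0]-S[1])+(S[3]-S[2]); yaw=np.degrees(np.arctan2(-yv[0],yv[1]));
xv=(S[0]-S[3])+(S[1]-S[2]); print("yaw",yaw,np.degrees(np.arctan2(xv[1],xv[0])))
T=onplane(c,f([(24,104),(136,100),(137,373),(20,377)]),.018);print("tray",T.round(3).tolist(),L(T),T.mean(0).round(4))
xv=(T[0]-T[3])+(T[1]-T[2]); print(np.degrees(np.arctan2(xv[1],xv[0])))
P=onplane(c,f([(612,148),(746,132),(782,338),(647,355)]),.004);print("panel",P.round(3).tolist(),L(P),P.mean(0).round(4))
xv=(P[0]-P[3])+(P[1]-P[2]); print(np.degrees(np.arctan2(xv[1],xv[0])))
for n,p,z in(("straight",(456,139),.128),("shoulder",(375,154),.130),("cone",(289,168),.138)):print(n,onplane(c,f([p]),z))
a=np.radians(yaw);M=np.array([[np.cos(a),-np.sin(a)],[np.sin(a),np.cos(a)]])
for v in((-.05,-.075),(-.05,0),(-.05,.075),(.012,0)):print(v,S.mean(0)[:2]+M@v)
E
```

```text
stand [[0.621, 0.15, 0.014], [0.658, -0.098, 0.014], [0.497, -0.122, 0.014], [0.454, 0.122, 0.014]] [0.2509 0.163  0.2481 0.169 ] [0.5575 0.0131 0.014 ]
yaw 9.136992946730613 9.020322107756082
tray [[0.579, 0.356, 0.018], [0.582, 0.247, 0.018], [0.325, 0.236, 0.018], [0.323, 0.345, 0.018]] [0.1093 0.2574 0.1084 0.2571] [0.452  0.2958 0.018 ]
2.445249323884705
panel [[0.53, -0.218, 0.004], [0.544, -0.35, 0.004], [0.348, -0.368, 0.004], [0.334, -0.24, 0.004]] [0.1325 0.1967 0.1285 0.1971] [ 0.4386 -0.294   0.004 ]
5.924176588411097
straight [[ 0.5229624  -0.06074112  0.128     ]]
shoulder [[0.51054659 0.01025802 0.13      ]]
cone [[0.49845977 0.08437902 0.138     ]]
(-0.05, -0.075) [ 0.52004836 -0.06889063]
(-0.05, 0) [0.50813869 0.00515773]
(-0.05, 0.075) [0.49622902 0.07920609]
(0.012, 0) [0.569352   0.01500305]
```

```bash
python3 - <<'E'
from h import *
print(go((.53,-.05,.30),9))
E
```

```text
({'dx': np.float64(-504.4), 'dy': np.float64(-504.4), 'dz': np.float64(-60.7), 'wz': np.float64(57.0)}, np.float64(66.0))
```

>>> servo_tool(
  targets=[
    {"dx": -250,"dy": -250,"dz": -60,"wz": 28},
    {"dx": -504,"dy": -504,"dz": -60,"wz": 57},
    {"dx": -504,"dy": -504,"dz": -60,"wz": 57},
    {"dx": -504,"dy": -504,"dz": -60,"wz": 57},
    {"dx": -504,"dy": -504,"dz": -60,"wz": 57},
    {"dx": -504,"dy": -504,"dz": -60,"wz": 57},
    {"dx": -504,"dy": -504,"dz": -60,"wz": 57},
    {"dx": -504,"dy": -504,"dz": -60,"wz": 57},
    {"dx": -504,"dy": -504,"dz": -60,"wz": 57},
    {"dx": -504,"dy": -504,"dz": -60,"wz": 57},
    {"dx": -504,"dy": -504,"dz": -60,"wz": 57},
    {"dx": -504,"dy": -504,"dz": -60,"wz": 57},
  ],
  fingers=65,
)

```text
validation failed for argument at $.ta...
```

```bash
python3 - <<'E'
from h import *
print(go((.53,-.05,.30),9),get_obs()["ee_pos"],get_obs()["joints"].round(2))
E
```

```text
({'dx': np.float64(-504.4), 'dy': np.float64(-504.4), 'dz': np.float64(-60.7), 'wz': np.float64(57.0)}, np.float64(66.0)) [0.27492638 0.61603922 0.2385252 ] [-1.23  0.58  0.02  1.44 -0.02  1.13 -0.06]
```

>>> servo_tool(
  targets=[
    {"dx": -250,"dy": -250,"dz": -60,"wx": 0,"wy": 0,"wz": 28},
  ],
  fingers=65,
  force=30,
)

```text
time: 0.2
ee_pos: [0.2881, 0.5742, 0.2449]
ee_rot: [0.278, 0.961, -0.001, -0.002]
wrist_force: [0.7, 0.3, 1.0]
gripper_width: 0.856
grasp_force: 0.0
```

```bash
python3 - <<'E'
from h import *
print(go((.53,-.05,.30),9))
E
```

```text
({'dx': np.float64(-537.4), 'dy': np.float64(-399.1), 'dz': np.float64(-56.0), 'wz': np.float64(48.8)}, np.float64(57.8))
```

>>> servo_tool(
  targets=[
    {"dx": -270,"dy": -200,"dz": -55,"wx": 0,"wy": 0,"wz": 40},
    {"dx": -270,"dy": -200,"dz": -55,"wx": 0,"wy": 0,"wz": 49},
    {"dx": -537,"dy": -400,"dz": -55,"wx": 0,"wy": 0,"wz": 49},
    {"dx": -537,"dy": -400,"dz": -55,"wx": 0,"wy": 0,"wz": 49},
    {"dx": -537,"dy": -400,"dz": -55,"wx": 0,"wy": 0,"wz": 49},
    {"dx": -537,"dy": -400,"dz": -55,"wx": 0,"wy": 0,"wz": 49},
    {"dx": -537,"dy": -400,"dz": -55,"wx": 0,"wy": 0,"wz": 49},
    {"dx": -537,"dy": -400,"dz": -55,"wx": 0,"wy": 0,"wz": 49},
    {"dx": -537,"dy": -400,"dz": -55,"wx": 0,"wy": 0,"wz": 49},
    {"dx": -537,"dy": -400,"dz": -55,"wx": 0,"wy": 0,"wz": 49},
    {"dx": -537,"dy": -400,"dz": -55,"wx": 0,"wy": 0,"wz": 49},
    {"dx": -537,"dy": -400,"dz": -55,"wx": 0,"wy": 0,"wz": 49},
  ],
)

```text
time: 1.4
ee_pos: [0.5039, 0.0094, 0.2979]
ee_rot: [0.654, 0.757, 0.0, -0.0]
wrist_force: [1.2, 0.7, -0.5]
gripper_width: 0.762
grasp_force: 0.0
```

```bash
python3 - <<'E'
from h import *
print(go((.53,-.05,.30),9),get_obs()["ee_pos"],get_obs()["joints"].round(2))
E
```

```text
({'dx': np.float64(-62.6), 'dy': np.float64(17.2), 'dz': np.float64(-2.1), 'wz': np.float64(-0.6)}, np.float64(8.4)) [0.50388098 0.00942987 0.29791252] [-0.46  0.29  0.47  1.8  -0.15  1.09  0.21]
```

>>> servo_tool(
  targets=[
    {"dx": 70,"dy": 30,"dz": -5,"wx": 0,"wy": 0,"wz": 0},
    {"dx": 70,"dy": 30,"dz": -5,"wx": 0,"wy": 0,"wz": 0},
    {"dx": 70,"dy": 30,"dz": -5,"wx": 0,"wy": 0,"wz": 0},
    {"dx": 70,"dy": 30,"dz": -5,"wx": 0,"wy": 0,"wz": 0},
    {"dx": 70,"dy": 30,"dz": -5,"wx": 0,"wy": 0,"wz": 0},
  ],
)

```text
time: 1.9
ee_pos: [0.5228, 0.0841, 0.3026]
ee_rot: [0.654, 0.757, -0.0, 0.0]
wrist_force: [-0.1, -1.1, -0.9]
gripper_width: 0.762
grasp_force: 0.0
```

```bash
python3 - <<'E'
from h import *
import pickle
cal=get_calibration("wrist"); im=camera("wrist"); cv2.imwrite("pics/w1.png",im); pickle.dump(cal,open("w1.pkl","wb"))
print(get_obs()["ee_pos"],cal["T"].round(3))
E
```

```text
[0.5228252  0.0840758  0.30270458] [[ 0.989 -0.137 -0.047  0.511]
 [ 0.145  0.936  0.32   0.167]
 [ 0.001 -0.323  0.946  0.437]
 [ 0.     0.     0.     1.   ]]
```

View pics/w1.png

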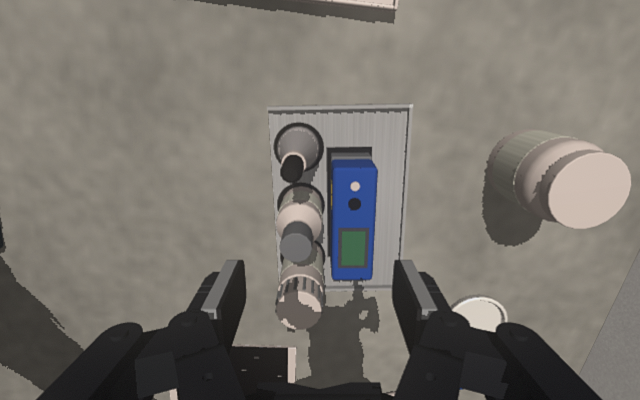

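The wrist view (right = +x, up = +y) shows the cone foot at (298,146) and its tip at (291,175), the shoulder cap at (296,248), the straight lid at about (299,310), and the meter top spanning (333..377, 160..280).

```bash
python3 - <<'E'
from h import *
import pickle
w=pickle.load(open("w1.pkl","rb")); t=get_calibration("top"); f=lambda a:np.array(a)/2.5+[160-.3,185-.3]
def tri(a,b):
    o1,d1=ray(t,[a]);o2,d2=ray(w,[b]);d1,d2=d1[0],d2[0]
    s=np.linalg.lstsq(np.c_[d1,-d2],o2-o1,rcond=None)[0];p,q=o1+d1*s[0],o2+d2*s[1];return (p+q)/2,np.linalg.norm(p-q)
for n,a,b,z in(("cone",(289,168),(291,175),.14),("sh",(375,154),(296,248),.13),("st",(456,139),(299,312),.128)):
    print(n,onplane(w,[b],z).round(4),*tri(f([a])[0],b))
print("conefoot seat",onplane(w,[(299,146)],.012))
im=cv2.imread("pics/w1.png").astype(int); m=((im[...,0]>im[...,2]+60)).astype(np.uint8); m=cv2.morphologyEx(m,cv2.MORPH_CLOSE,np.ones((21,21)))
k=max(cv2.findContours(m,0,1)[0],key=cv2.contourArea); print(cv2.boundingRect(k))
S=onplane(w,[(268,107),(412,105),(401,290)],.014);print("stand",S.round(4))
print("meter top",onplane(w,[(334,161),(374,161),(372,280),(332,280)],.078).round(4))
cr=cv2.resize(cv2.imread("pics/w1.png")[95:345,230:430],None,fx=3,fy=2.4,interpolation=cv2.INTER_CUBIC);cv2.imwrite("pics/w1c.png",cr)
E
```

```text
cone [[0.4986 0.085  0.14  ]] [0.49847752 0.08440454 0.13778249] 1.8167485549321352e-05
sh [[0.5117 0.0106 0.13  ]] [0.51119436 0.01017771 0.12882722] 0.0010067516347195332
st [[ 0.524  -0.0632  0.128 ]] [ 0.52318499 -0.06071354  0.13108583] 0.0013260250643914169
conefoot seat [[0.49856648 0.08715998 0.012     ]]
(332, 160, 45, 119)
stand [[ 0.4571  0.1275  0.014 ]
 [ 0.6224  0.154   0.014 ]
 [ 0.6645 -0.0915  0.014 ]]
meter top [[ 0.5384  0.0893  0.078 ]
 [ 0.5795  0.0953  0.078 ]
 [ 0.6048 -0.0441  0.078 ]
 [ 0.5586 -0.0509  0.078 ]]
```

View pics/w1c.png

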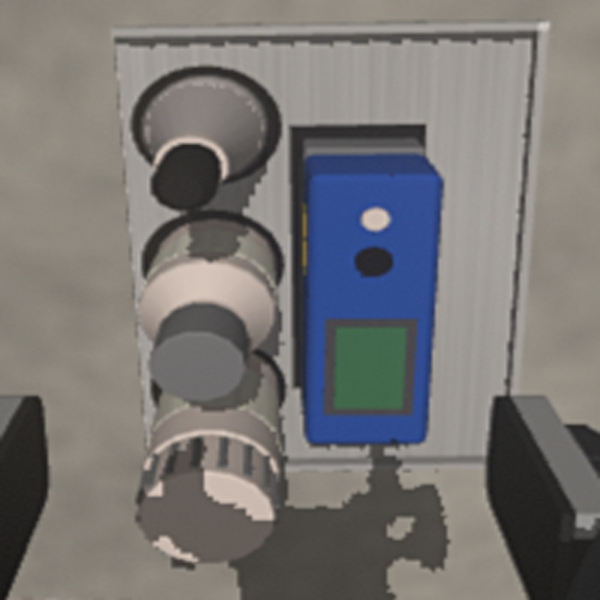

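```bash
python3 - <<'E'
from h import *
print(go((.4985,.0845,.112),9))
E
```

```text
({'dx': np.float64(4.0), 'dy': np.float64(-23.9), 'dz': np.float64(190.7), 'wz': np.float64(-0.7)}, np.float64(8.3))
```

>>> servo_tool(
  targets=[
    {"dx": 4,"dy": -24,"dz": 40,"wx": 0,"wy": 0,"wz": 0},
    {"dx": 4,"dy": -24,"dz": 80,"wx": 0,"wy": 0,"wz": 0},
    {"dx": 4,"dy": -24,"dz": 110,"wx": 0,"wy": 0,"wz": 0},
    {"dx": 4,"dy": -24,"dz": 140,"wx": 0,"wy": 0,"wz": 0},
    {"dx": 4,"dy": -24,"dz": 160,"wx": 0,"wy": 0,"wz": 0},
    {"dx": 4,"dy": -24,"dz": 180,"wx": 0,"wy": 0,"wz": 0},
    {"dx": 4,"dy": -24,"dz": 191,"wx": 0,"wy": 0,"wz": 0},
    {"dx": 4,"dy": -24,"dz": 191,"wx": 0,"wy": 0,"wz": 0},
    {"dx": 4,"dy": -24,"dz": 191,"wx": 0,"wy": 0,"wz": 0},
  ],
)

```text
time: 2.85
ee_pos: [0.4992, 0.0851, 0.1123]
ee_rot: [0.654, 0.757, 0.0, 0.0]
wrist_force: [-0.3, 0.0, 0.1]
gripper_width: 0.759
grasp_force: 0.0
```

```bash
python3 - <<'E'
from h import *
print(go((.4985,.0845,.112),9),get_obs()["ee_pos"])
cv2.imwrite("pics/s1.png",cv2.resize(camera("scene")[100:280,180:440],None,fx=3,fy=3)); cv2.imwrite("pics/w2.png",camera("wrist"))
E
```

```text
({'dx': np.float64(-0.5), 'dy': np.float64(-0.8), 'dz': np.float64(0.3), 'wz': np.float64(-0.7)}, np.float64(8.3)) [0.49916748 0.08512762 0.11232908]
```

View pics/w2.png

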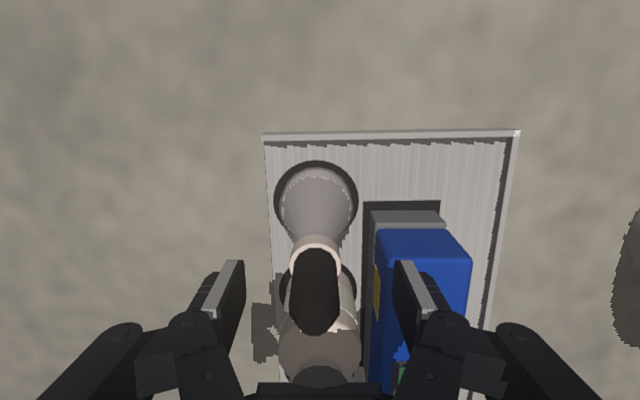

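The bulb is centred between the pads (column 316, against a pad midpoint of about 320). I'll close the fingers.

>>> servo_tool(
  targets=[
    {"dx": 0,"dy": 0,"dz": 0,"wx": 0,"wy": 0,"wz": 0},
    {"dx": 0,"dy": 0,"dz": 0,"wx": 0,"wy": 0,"wz": 0},
    {"dx": 0,"dy": 0,"dz": 0,"wx": 0,"wy": 0,"wz": 0},
    {"dx": 0,"dy": 0,"dz": 0,"wx": 0,"wy": 0,"wz": 0},
    {"dx": 0,"dy": 0,"dz": 0,"wx": 0,"wy": 0,"wz": 0},
    {"dx": 0,"dy": 0,"dz": 0,"wx": 0,"wy": 0,"wz": 0},
    {"dx": 0,"dy": 0,"dz": 0,"wx": 0,"wy": 0,"wz": 0},
    {"dx": 0,"dy": 0,"dz": 0,"wx": 0,"wy": 0,"wz": 0},
  ],
  fingers=5,
  force=30,
)

```text
time: 3.75
ee_pos: [0.4989, 0.0854, 0.112]
ee_rot: [0.654, 0.757, 0.0, 0.0]
wrist_force: [-1.3, 0.3, 6.4]
gripper_width: 0.224
grasp_force: 30.9
```

```bash
python3 - <<'E'
from h import *
# tray slots in world
a=np.radians(2.5); o=np.array([.452,.2975])
for s in(-.078,0,.078): 
    p=o+s*np.array([np.cos(a),np.sin(a)]);print(p.round(4),go((*p,.18)))
E
```

```text
[0.3741 0.2941] ({'dx': np.float64(224.6), 'dy': np.float64(-93.2), 'dz': np.float64(-68.0)}, np.float64(8.4))
[0.452  0.2975] ({'dx': np.float64(216.7), 'dy': np.float64(-15.6), 'dz': np.float64(-67.9)}, np.float64(8.4))
[0.5299 0.3009] ({'dx': np.float64(208.7), 'dy': np.float64(62.0), 'dz': np.float64(-67.9)}, np.float64(8.4))
```

>>> servo_tool(
  targets=[
    {"dx": 0,"dy": 0,"dz": -20,"wx": 0,"wy": 0,"wz": 0},
    {"dx": 0,"dy": 0,"dz": -50,"wx": 0,"wy": 0,"wz": 0},
    {"dx": 15,"dy": -6,"dz": -70,"wx": 0,"wy": 0,"wz": 0},
    {"dx": 45,"dy": -18,"dz": -70,"wx": 0,"wy": 0,"wz": 0},
    {"dx": 80,"dy": -33,"dz": -70,"wx": 0,"wy": 0,"wz": 0},
    {"dx": 115,"dy": -48,"dz": -70,"wx": 0,"wy": 0,"wz": 0},
    {"dx": 150,"dy": -62,"dz": -70,"wx": 0,"wy": 0,"wz": 0},
    {"dx": 180,"dy": -75,"dz": -70,"wx": 0,"wy": 0,"wz": 0},
    {"dx": 205,"dy": -85,"dz": -70,"wx": 0,"wy": 0,"wz": 0},
    {"dx": 220,"dy": -91,"dz": -70,"wx": 0,"wy": 0,"wz": 0},
    {"dx": 225,"dy": -93,"dz": -70,"wx": 0,"wy": 0,"wz": 0},
    {"dx": 225,"dy": -93,"dz": -70,"wx": 0,"wy": 0,"wz": 0},
  ],
)

```text
time: 4.95
ee_pos: [0.374, 0.2947, 0.1816]
ee_rot: [0.653, 0.757, -0.0, 0.0]
wrist_force: [-0.1, -0.8, 0.1]
gripper_width: 0.226
grasp_force: 30.2
```

```bash
python3 - <<'E'
from h import *
print(go((.374,.294,.111)),get_obs()["ee_pos"],get_obs()["joints"].round(2))
a=camera("wrist");b=camera("top");cv2.imwrite("pics/w3.png",np.hstack([cv2.resize(a,(480,300)),b[180:380,120:320]]) if 0 else np.vstack([cv2.resize(a,(480,300)),cv2.resize(b[190:350,100:356],(480,300))]))
E
```

```text
({'dx': np.float64(-0.7), 'dy': np.float64(-0.1), 'dz': np.float64(70.6)}, np.float64(8.4)) [0.37395273 0.29472883 0.18162003] [-1.05  0.38  0.39  2.03 -0.21  0.77 -0.39]
```

View pics/w3.png

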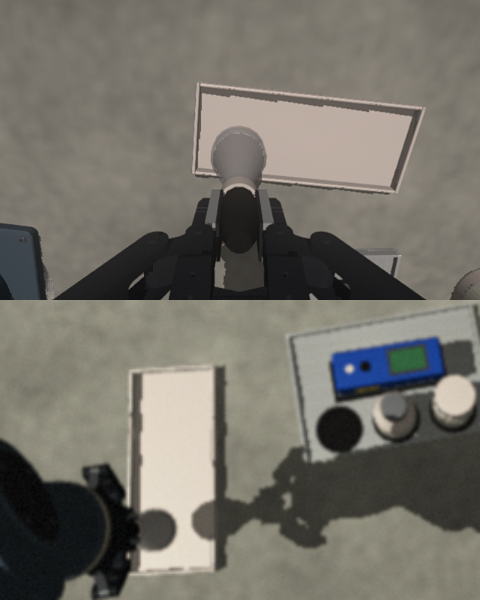

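The bottle hangs upright over the tray's near end, and the now-empty cone seat shows in the top view. I'll check the tray corners from the wrist view and that seat from the top view.

```bash
python3 - <<'E'
from h import *
w=get_calibration("wrist");t=get_calibration("top")
c=np.array([(198,84),(424,108),(397,192),(194,174)])*4/3
P=onplane(w,c,.018);print(P.round(4).tolist(),P.mean(0),np.linalg.norm(np.roll(P,-1,0)-P,axis=1))
print("seat",onplane(t,[(100+339*256/480,190+129*160/300)],.006))
E
```

```text
[[0.3221, 0.3441, 0.018], [0.5775, 0.3546, 0.018], [0.583, 0.248, 0.018], [0.3275, 0.2358, 0.018]] [0.45254889 0.29562373 0.018     ] [0.25563213 0.10669704 0.25580827 0.10843931]
seat [[0.49736082 0.08425369 0.006     ]]
```

>>> servo_tool(
  targets=[
    {"dx": 0,"dy": 0,"dz": 20,"wx": 0,"wy": 0,"wz": 0},
    {"dx": 0,"dy": 0,"dz": 45,"wx": 0,"wy": 0,"wz": 0},
    {"dx": 0,"dy": 0,"dz": 60,"wx": 0,"wy": 0,"wz": 0},
    {"dx": 0,"dy": 0,"dz": 66,"wx": 0,"wy": 0,"wz": 0},
    {"dx": 0,"dy": 0,"dz": 70,"wx": 0,"wy": 0,"wz": 0},
    {"dx": 0,"dy": 0,"dz": 71.5,"wx": 0,"wy": 0,"wz": 0},
    {"dx": 0,"dy": 0,"dz": 71.5,"wx": 0,"wy": 0,"wz": 0},
  ],
)

```text
time: 5.75
ee_pos: [0.3746, 0.2945, 0.1107]
ee_rot: [0.654, 0.757, 0.0, 0.0]
wrist_force: [-0.4, -0.0, -1.1]
gripper_width: 0.223
grasp_force: 30.2
```

>>> servo_tool(
  targets=[
    {"dx": 0,"dy": 0,"dz": 0,"wx": 0,"wy": 0,"wz": 0},
    {"dx": 0,"dy": 0,"dz": 0,"wx": 0,"wy": 0,"wz": 0},
    {"dx": 0,"dy": 0,"dz": 0,"wx": 0,"wy": 0,"wz": 0},
    {"dx": 0,"dy": 0,"dz": 0,"wx": 0,"wy": 0,"wz": 0},
    {"dx": 0,"dy": 0,"dz": 0,"wx": 0,"wy": 0,"wz": 0},
    {"dx": 0,"dy": 0,"dz": -30,"wx": 0,"wy": 0,"wz": 0},
    {"dx": 0,"dy": 0,"dz": -70,"wx": 0,"wy": 0,"wz": 0},
    {"dx": 0,"dy": 0,"dz": -100,"wx": 0,"wy": 0,"wz": 0},
    {"dx": 0,"dy": 0,"dz": -100,"wx": 0,"wy": 0,"wz": 0},
  ],
  fingers=60,
)

```text
time: 6.65
ee_pos: [0.3758, 0.2956, 0.2137]
ee_rot: [0.654, 0.757, 0.003, 0.0]
wrist_force: [-0.5, 0.5, 0.3]
gripper_width: 0.706
grasp_force: 0.0
```

```bash
python3 - <<'E'
from h import *
print(go((.511,.0105,.215)),get_obs()["ee_pos"],get_obs()["joints"].round(2))
E
```

```text
({'dx': np.float64(-301.7), 'dy': np.float64(92.4), 'dz': np.float64(-2.0)}, np.float64(8.3)) [0.37582965 0.29557391 0.21373292] [-1.08  0.34  0.42  1.99 -0.18  0.84 -0.41]
```

>>> servo_tool(
  targets=[
    {"dx": -40,"dy": 12,"dz": 0,"wx": 0,"wy": 0,"wz": 0},
    {"dx": -85,"dy": 26,"dz": 0,"wx": 0,"wy": 0,"wz": 0},
    {"dx": -130,"dy": 40,"dz": 0,"wx": 0,"wy": 0,"wz": 0},
    {"dx": -175,"dy": 54,"dz": 0,"wx": 0,"wy": 0,"wz": 0},
    {"dx": -220,"dy": 67,"dz": 0,"wx": 0,"wy": 0,"wz": 0},
    {"dx": -260,"dy": 80,"dz": 0,"wx": 0,"wy": 0,"wz": 0},
    {"dx": -290,"dy": 89,"dz": 0,"wx": 0,"wy": 0,"wz": 0},
    {"dx": -302,"dy": 92,"dz": 0,"wx": 0,"wy": 0,"wz": 0},
    {"dx": -302,"dy": 92,"dz": 0,"wx": 0,"wy": 0,"wz": 0},
    {"dx": -302,"dy": 92,"dz": 0,"wx": 0,"wy": 0,"wz": 0},
  ],
)

```text
time: 7.65
ee_pos: [0.5085, 0.0102, 0.2097]
ee_rot: [0.653, 0.757, -0.0, -0.001]
wrist_force: [0.7, -0.4, 0.5]
gripper_width: 0.7
grasp_force: 0.0
```

```bash
python3 - <<'E'
from h import *
print(go((.511,.0105,.105)),get_obs()["ee_pos"])
t=get_calibration("top");im=camera("wrist");cv2.imwrite("pics/w4.png",im)
g=cv2.imread("pics/w1.png")
w=get_calibration("wrist");print(proj(w,[(.511,.0105,.13),(.5235,-.061,.128),(.374,.2945,.138)]))
E
```

```text
({'dx': np.float64(-0.2), 'dy': np.float64(2.7), 'dz': np.float64(104.7)}, np.float64(8.4)) [0.50846267 0.0102415  0.20974919]
[[ 322.31804302  215.35646706]
 [ 324.46194799  307.71261492]
 [  58.14787235 -577.48511459]]
```

View pics/w4.png

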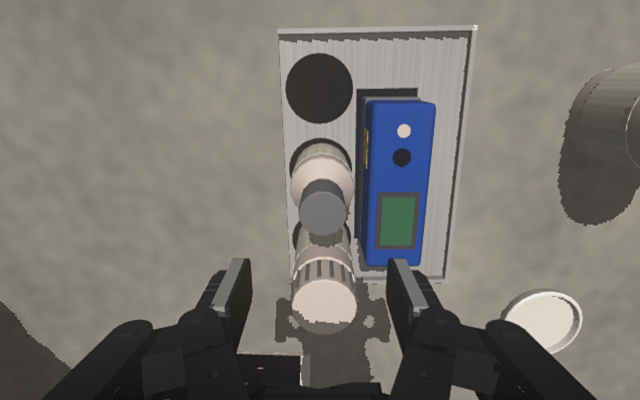

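The predicted cap tops match the picture to about 2 px. Descending on the shoulder bottle.

>>> servo_tool(
  targets=[
    {"dx": 0,"dy": 3,"dz": 30,"wx": 0,"wy": 0,"wz": 0},
    {"dx": 0,"dy": 3,"dz": 60,"wx": 0,"wy": 0,"wz": 0},
    {"dx": 0,"dy": 3,"dz": 85,"wx": 0,"wy": 0,"wz": 0},
    {"dx": 0,"dy": 3,"dz": 100,"wx": 0,"wy": 0,"wz": 0},
    {"dx": 0,"dy": 3,"dz": 104,"wx": 0,"wy": 0,"wz": 0},
    {"dx": 0,"dy": 3,"dz": 104,"wx": 0,"wy": 0,"wz": 0},
  ],
)

```text
time: 8.3
ee_pos: [0.5116, 0.0107, 0.1061]
ee_rot: [0.653, 0.757, -0.0, -0.0]
wrist_force: [0.1, -0.6, 0.5]
gripper_width: 0.702
grasp_force: 0.0
```

>>> servo_tool(
  targets=[
    {"dx": 0,"dy": 0,"dz": 0,"wx": 0,"wy": 0,"wz": 0},
    {"dx": 0,"dy": 0,"dz": 0,"wx": 0,"wy": 0,"wz": 0},
    {"dx": 0,"dy": 0,"dz": 0,"wx": 0,"wy": 0,"wz": 0},
    {"dx": 0,"dy": 0,"dz": 0,"wx": 0,"wy": 0,"wz": 0},
    {"dx": 0,"dy": 0,"dz": 0,"wx": 0,"wy": 0,"wz": 0},
    {"dx": 0,"dy": 0,"dz": 0,"wx": 0,"wy": 0,"wz": 0},
    {"dx": 0,"dy": 0,"dz": 0,"wx": 0,"wy": 0,"wz": 0},
  ],
  fingers=15,
)

```text
time: 9.0
ee_pos: [0.5124, 0.0096, 0.1072]
ee_rot: [0.654, 0.757, 0.001, 0.0]
wrist_force: [-1.3, 1.0, 7.5]
gripper_width: 0.367
grasp_force: 29.7
```

```bash
python3 - <<'E'
from h import *
print(go((.4525,.296,.175)),get_obs()["ee_pos"])
E
```

```text
({'dx': np.float64(292.1), 'dy': np.float64(-17.6), 'dz': np.float64(-67.8)}, np.float64(8.3)) [0.51243008 0.00958889 0.10717059]
```

>>> servo_tool(
  targets=[
    {"dx": 0,"dy": 0,"dz": -20,"wx": 0,"wy": 0,"wz": 0},
    {"dx": 0,"dy": 0,"dz": -55,"wx": 0,"wy": 0,"wz": 0},
    {"dx": 20,"dy": -1,"dz": -70,"wx": 0,"wy": 0,"wz": 0},
    {"dx": 60,"dy": -3,"dz": -70,"wx": 0,"wy": 0,"wz": 0},
    {"dx": 105,"dy": -6,"dz": -70,"wx": 0,"wy": 0,"wz": 0},
    {"dx": 150,"dy": -9,"dz": -70,"wx": 0,"wy": 0,"wz": 0},
    {"dx": 195,"dy": -12,"dz": -70,"wx": 0,"wy": 0,"wz": 0},
    {"dx": 235,"dy": -14,"dz": -70,"wx": 0,"wy": 0,"wz": 0},
    {"dx": 265,"dy": -16,"dz": -70,"wx": 0,"wy": 0,"wz": 0},
    {"dx": 285,"dy": -18,"dz": -70,"wx": 0,"wy": 0,"wz": 0},
    {"dx": 292,"dy": -18,"dz": -70,"wx": 0,"wy": 0,"wz": 0},
    {"dx": 292,"dy": -18,"dz": -70,"wx": 0,"wy": 0,"wz": 0},
  ],
)

```text
time: 10.2
ee_pos: [0.4516, 0.2963, 0.1763]
ee_rot: [0.653, 0.757, 0.0, 0.0]
wrist_force: [-0.1, 0.5, -1.3]
gripper_width: 0.361
grasp_force: 30.4
```

```bash
python3 - <<'E'
from h import *
print(go((.4525,.296,.1045)),get_obs()["ee_pos"])
E
```

```text
({'dx': np.float64(-0.4), 'dy': np.float64(0.8), 'dz': np.float64(71.8)}, np.float64(8.4)) [0.45162499 0.29628282 0.17626809]
```

>>> servo_tool(
  targets=[
    {"dx": 0,"dy": 0,"dz": 20,"wx": 0,"wy": 0,"wz": 0},
    {"dx": 0,"dy": 0,"dz": 45,"wx": 0,"wy": 0,"wz": 0},
    {"dx": 0,"dy": 0,"dz": 60,"wx": 0,"wy": 0,"wz": 0},
    {"dx": 0,"dy": 0,"dz": 66,"wx": 0,"wy": 0,"wz": 0},
    {"dx": 0,"dy": 0,"dz": 70,"wx": 0,"wy": 0,"wz": 0},
    {"dx": 0,"dy": 0,"dz": 71,"wx": 0,"wy": 0,"wz": 0},
    {"dx": 0,"dy": 0,"dz": 71,"wx": 0,"wy": 0,"wz": 0},
  ],
)

```text
time: 10.9
ee_pos: [0.4523, 0.2956, 0.1058]
ee_rot: [0.654, 0.757, 0.0, 0.0]
wrist_force: [-0.2, -0.1, -1.0]
gripper_width: 0.364
grasp_force: 30.4
```

>>> servo_tool(
  targets=[
    {"dx": 0,"dy": 0,"dz": 0,"wx": 0,"wy": 0,"wz": 0},
    {"dx": 0,"dy": 0,"dz": 0,"wx": 0,"wy": 0,"wz": 0},
    {"dx": 0,"dy": 0,"dz": 0,"wx": 0,"wy": 0,"wz": 0},
    {"dx": 0,"dy": 0,"dz": 0,"wx": 0,"wy": 0,"wz": 0},
    {"dx": 0,"dy": 0,"dz": 0,"wx": 0,"wy": 0,"wz": 0},
    {"dx": 0,"dy": 0,"dz": -30,"wx": 0,"wy": 0,"wz": 0},
    {"dx": 0,"dy": 0,"dz": -70,"wx": 0,"wy": 0,"wz": 0},
    {"dx": 0,"dy": 0,"dz": -105,"wx": 0,"wy": 0,"wz": 0},
    {"dx": 0,"dy": 0,"dz": -105,"wx": 0,"wy": 0,"wz": 0},
  ],
  fingers=65,
)

```text
time: 11.8
ee_pos: [0.454, 0.2967, 0.2145]
ee_rot: [0.654, 0.757, 0.004, 0.001]
wrist_force: [0.5, -0.6, -0.1]
gripper_width: 0.757
grasp_force: 0.0
```

```bash
python3 - <<'E'
from h import *
print(go((.5235,-.061,.21)),get_obs()["ee_pos"],get_obs()["joints"].round(2))
E
```

```text
({'dx': np.float64(-364.0), 'dy': np.float64(16.9), 'dz': np.float64(3.3)}, np.float64(8.3)) [0.45398351 0.29670673 0.21454766] [-0.99  0.44  0.47  1.84 -0.25  0.91 -0.26]
```

>>> servo_tool(
  targets=[
    {"dx": -40,"dy": 2,"dz": 0,"wx": 0,"wy": 0,"wz": 0},
    {"dx": -88,"dy": 4,"dz": 0,"wx": 0,"wy": 0,"wz": 0},
    {"dx": -136,"dy": 6,"dz": 0,"wx": 0,"wy": 0,"wz": 0},
    {"dx": -184,"dy": 8,"dz": 0,"wx": 0,"wy": 0,"wz": 0},
    {"dx": -232,"dy": 11,"dz": 0,"wx": 0,"wy": 0,"wz": 0},
    {"dx": -280,"dy": 13,"dz": 0,"wx": 0,"wy": 0,"wz": 0},
    {"dx": -325,"dy": 15,"dz": 0,"wx": 0,"wy": 0,"wz": 0},
    {"dx": -355,"dy": 17,"dz": 0,"wx": 0,"wy": 0,"wz": 0},
    {"dx": -364,"dy": 17,"dz": 0,"wx": 0,"wy": 0,"wz": 0},
    {"dx": -364,"dy": 17,"dz": 0,"wx": 0,"wy": 0,"wz": 0},
    {"dx": -364,"dy": 17,"dz": 0,"wx": 0,"wy": 0,"wz": 0},
  ],
)

```text
time: 12.9
ee_pos: [0.5212, -0.0605, 0.2098]
ee_rot: [0.653, 0.757, -0.0, -0.001]
wrist_force: [-0.3, 0.5, 0.2]
gripper_width: 0.759
grasp_force: 0.0
```

```bash
python3 - <<'E'
from h import *
print(go((.5235,-.061,.108)),get_obs()["ee_pos"])
E
```

```text
({'dx': np.float64(-0.9), 'dy': np.float64(2.3), 'dz': np.float64(101.8)}, np.float64(8.4)) [ 0.52121464 -0.06050005  0.20975281]
```

>>> servo_tool(
  targets=[
    {"dx": -1,"dy": 2,"dz": 30,"wx": 0,"wy": 0,"wz": 0},
    {"dx": -1,"dy": 2,"dz": 60,"wx": 0,"wy": 0,"wz": 0},
    {"dx": -1,"dy": 2,"dz": 80,"wx": 0,"wy": 0,"wz": 0},
    {"dx": -1,"dy": 2,"dz": 95,"wx": 0,"wy": 0,"wz": 0},
    {"dx": -1,"dy": 2,"dz": 101,"wx": 0,"wy": 0,"wz": 0},
    {"dx": -1,"dy": 2,"dz": 101,"wx": 0,"wy": 0,"wz": 0},
  ],
)

```text
time: 13.5
ee_pos: [0.5233, -0.0611, 0.1087]
ee_rot: [0.653, 0.757, -0.0, -0.001]
wrist_force: [0.2, -0.3, 0.1]
gripper_width: 0.762
grasp_force: 0.0
```

>>> servo_tool(
  targets=[
    {"dx": 0,"dy": 0,"dz": 0,"wx": 0,"wy": 0,"wz": 0},
    {"dx": 0,"dy": 0,"dz": 0,"wx": 0,"wy": 0,"wz": 0},
    {"dx": 0,"dy": 0,"dz": 0,"wx": 0,"wy": 0,"wz": 0},
    {"dx": 0,"dy": 0,"dz": 0,"wx": 0,"wy": 0,"wz": 0},
    {"dx": 0,"dy": 0,"dz": 0,"wx": 0,"wy": 0,"wz": 0},
    {"dx": 0,"dy": 0,"dz": 0,"wx": 0,"wy": 0,"wz": 0},
  ],
  fingers=30,
)

```text
time: 14.1
ee_pos: [0.524, -0.0625, 0.1101]
ee_rot: [0.654, 0.757, 0.001, 0.0]
wrist_force: [-2.1, 0.6, 6.6]
gripper_width: 0.555
grasp_force: 31.3
```

```bash
python3 - <<'E'
from h import *
print(go((.5315,.2995,.178)),get_obs()["ee_pos"])
E
```

```text
({'dx': np.float64(357.0), 'dy': np.float64(60.0), 'dz': np.float64(-67.7)}, np.float64(8.4)) [ 0.52404824 -0.0624549   0.11011675]
```

>>> servo_tool(
  targets=[
    {"dx": 0,"dy": 0,"dz": -20,"wx": 0,"wy": 0,"wz": 0},
    {"dx": 0,"dy": 0,"dz": -55,"wx": 0,"wy": 0,"wz": 0},
    {"dx": 15,"dy": -2,"dz": -90,"wx": 0,"wy": 0,"wz": 0},
    {"dx": 50,"dy": -4,"dz": -95,"wx": 0,"wy": 0,"wz": 0},
    {"dx": 95,"dy": -4,"dz": -95,"wx": 0,"wy": 0,"wz": 0},
    {"dx": 140,"dy": -4,"dz": -95,"wx": 0,"wy": 0,"wz": 0},
    {"dx": 185,"dy": 0,"dz": -95,"wx": 0,"wy": 0,"wz": 0},
    {"dx": 225,"dy": 14,"dz": -95,"wx": 0,"wy": 0,"wz": 0},
    {"dx": 265,"dy": 30,"dz": -95,"wx": 0,"wy": 0,"wz": 0},
    {"dx": 305,"dy": 45,"dz": -95,"wx": 0,"wy": 0,"wz": 0},
    {"dx": 335,"dy": 55,"dz": -95,"wx": 0,"wy": 0,"wz": 0},
    {"dx": 350,"dy": 59,"dz": -95,"wx": 0,"wy": 0,"wz": 0},
  ],
)

```text
time: 15.3
ee_pos: [0.5308, 0.296, 0.2039]
ee_rot: [0.652, 0.758, 0.0, -0.0]
wrist_force: [0.7, -0.6, -2.0]
gripper_width: 0.551
grasp_force: 31.6
```

>>> servo_tool(
  targets=[
    {"dx": 7,"dy": 1,"dz": 5,"wx": 0,"wy": 0,"wz": 0},
    {"dx": 7,"dy": 1,"dz": 20,"wx": 0,"wy": 0,"wz": 0},
    {"dx": 7,"dy": 1,"dz": 20,"wx": 0,"wy": 0,"wz": 0},
  ],
)

```text
time: 15.6
ee_pos: [0.5301, 0.2974, 0.1826]
ee_rot: [0.654, 0.756, -0.002, -0.0]
wrist_force: [0.5, -0.4, -1.2]
gripper_width: 0.548
grasp_force: 31.5
```

```bash
python3 - <<'E'
from h import *
print(go((.5315,.2995,.1085)),get_obs()["ee_pos"])
E
```

```text
({'dx': np.float64(2.0), 'dy': np.float64(2.0), 'dz': np.float64(74.1)}, np.float64(8.3)) [0.53006047 0.29738112 0.1825828 ]
```

>>> servo_tool(
  targets=[
    {"dx": 2,"dy": 2,"dz": 25,"wx": 0,"wy": 0,"wz": 0},
    {"dx": 2,"dy": 2,"dz": 48,"wx": 0,"wy": 0,"wz": 0},
    {"dx": 2,"dy": 2,"dz": 62,"wx": 0,"wy": 0,"wz": 0},
    {"dx": 2,"dy": 2,"dz": 68,"wx": 0,"wy": 0,"wz": 0},
    {"dx": 2,"dy": 2,"dz": 72,"wx": 0,"wy": 0,"wz": 0},
    {"dx": 2,"dy": 2,"dz": 73,"wx": 0,"wy": 0,"wz": 0},
    {"dx": 2,"dy": 2,"dz": 73,"wx": 0,"wy": 0,"wz": 0},
  ],
)

```text
time: 16.3
ee_pos: [0.5332, 0.3017, 0.1119]
ee_rot: [0.654, 0.757, 0.0, 0.0]
wrist_force: [-0.5, 1.2, -1.5]
gripper_width: 0.549
grasp_force: 31.6
```

>>> servo_tool(
  targets=[
    {"dx": 0,"dy": 0,"dz": 0,"wx": 0,"wy": 0,"wz": 0},
    {"dx": 0,"dy": 0,"dz": 0,"wx": 0,"wy": 0,"wz": 0},
    {"dx": 0,"dy": 0,"dz": 0,"wx": 0,"wy": 0,"wz": 0},
    {"dx": 0,"dy": 0,"dz": 0,"wx": 0,"wy": 0,"wz": 0},
    {"dx": 0,"dy": 0,"dz": 0,"wx": 0,"wy": 0,"wz": 0},
    {"dx": 0,"dy": 0,"dz": -30,"wx": 0,"wy": 0,"wz": 0},
    {"dx": 0,"dy": 0,"dz": -70,"wx": 0,"wy": 0,"wz": 0},
    {"dx": 0,"dy": 0,"dz": -115,"wx": 0,"wy": 0,"wz": 0},
    {"dx": 0,"dy": 0,"dz": -160,"wx": 0,"wy": 0,"wz": 0},
    {"dx": 0,"dy": 0,"dz": -190,"wx": 0,"wy": 0,"wz": 0},
    {"dx": 0,"dy": 0,"dz": -190,"wx": 0,"wy": 0,"wz": 0},
  ],
  fingers=66,
)

```text
time: 17.4
ee_pos: [0.5347, 0.302, 0.306]
ee_rot: [0.654, 0.757, 0.004, 0.001]
wrist_force: [0.9, 0.3, -0.0]
gripper_width: 0.77
grasp_force: 0.0
```

```bash
python3 - <<'E'
from h import *
import pickle
o=get_obs();print(o["ee_pos"],o["joints"].round(2),o["grasp_force"])
b=camera("top");w=get_calibration("wrist");pickle.dump(w,open("w5.pkl","wb"));a=camera("wrist");cv2.imwrite("pics/top5.png",b);cv2.imwrite("pics/w5.png",a)
cv2.imwrite("pics/v5.png",np.vstack([cv2.resize(b[180:350,150:480],(600,309)),cv2.resize(a[:,:],(460,288))[:, :].copy() if 0 else cv2.resize(a,(600,290))]))
print("tops expected in wrist",proj(w,[(.374,.2945,.138),(.4525,.2957,.128),(.5315,.2995,.126)])*[600/640,290/400]+[0,309])
E
```

```text
[0.53474876 0.30199241 0.30602699] [-0.91  0.47  0.51  1.52 -0.24  1.2  -0.21] 0.0
tops expected in wrist [[125.30606198 426.276355  ]
 [213.38628323 432.53496104]
 [295.19085003 438.04902335]]
```

View pics/v5.png

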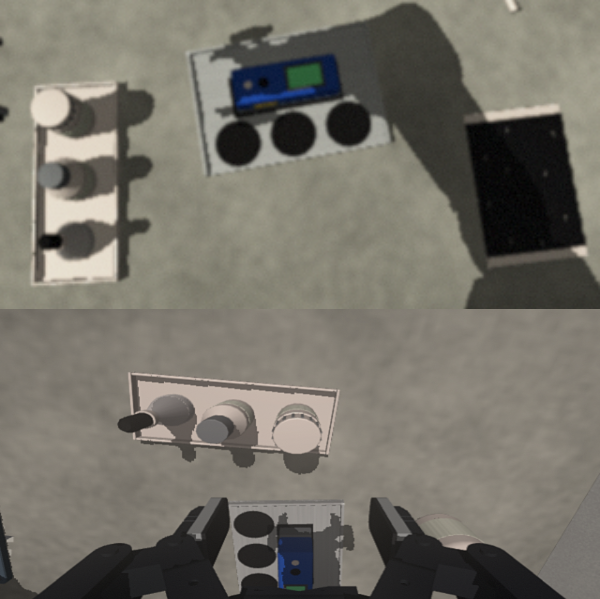

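All three bottles stand in the tray, with observed tops within about 3 px of prediction. The meter is untouched and the seats are empty. Next is the meter.

```bash
python3 - <<'E'
from h import *
t=get_calibration("top")
print("seats",onplane(t,np.array([(238,143),(293,133),(348,123)])/1.818+[150,180],.006).round(4))
b=cv2.imread("pics/top5.png").astype(int); m=((b[...,0]>b[...,2]+25)).astype(np.uint8); m[:, :265]=0; m[:,350:]=0;m[:200]=0;m[250:]=0
m=cv2.morphologyEx(m,cv2.MORPH_CLOSE,np.ones((15,15)));k=max(cv2.findContours(m,0,1)[0],key=cv2.contourArea);bx=cv2.boxPoints(cv2.minAreaRect(k));P=onplane(t,bx,.078)
print(P.round(4).tolist(),P.mean(0),np.linalg.norm(np.diff(P,axis=0),axis=1))
print(go((.57,.021,.2),-80.3))
E
```

```text
seats [[ 0.4977  0.084   0.006 ]
 [ 0.51    0.0104  0.006 ]
 [ 0.5223 -0.0635  0.006 ]]
[[0.5829, 0.0896, 0.078], [0.6035, -0.0437, 0.078], [0.5522, -0.0511, 0.078], [0.532, 0.0809, 0.078]] [0.56762936 0.01890821 0.078     ] [0.13487301 0.05184154 0.13347038]
({'dx': np.float64(-283.2), 'dy': np.float64(-4.1), 'dz': np.float64(101.4), 'wz': np.float64(88.7)}, np.float64(8.4))
```

>>> servo_tool(
  targets=[
    {"dx": -45,"dy": 0,"dz": 10,"wx": 0,"wy": 0,"wz": 8},
    {"dx": -90,"dy": -1,"dz": 20,"wx": 0,"wy": 0,"wz": 16},
    {"dx": -135,"dy": -2,"dz": 30,"wx": 0,"wy": 0,"wz": 24},
    {"dx": -180,"dy": -2,"dz": 40,"wx": 0,"wy": 0,"wz": 32},
    {"dx": -225,"dy": -3,"dz": 50,"wx": 0,"wy": 0,"wz": 40},
    {"dx": -260,"dy": -4,"dz": 55,"wx": 0,"wy": 0,"wz": 48},
    {"dx": -284,"dy": -4,"dz": 60,"wx": 0,"wy": 0,"wz": 56},
    {"dx": -284,"dy": -4,"dz": 60,"wx": 0,"wy": 0,"wz": 64},
    {"dx": -284,"dy": -4,"dz": 60,"wx": 0,"wy": 0,"wz": 72},
    {"dx": -284,"dy": -4,"dz": 60,"wx": 0,"wy": 0,"wz": 80},
    {"dx": -284,"dy": -4,"dz": 60,"wx": 0,"wy": 0,"wz": 88},
    {"dx": -284,"dy": -4,"dz": 60,"wx": 0,"wy": 0,"wz": 89},
  ],
  fingers=78,
)

```text
time: 18.7
ee_pos: [0.5693, 0.0203, 0.2396]
ee_rot: [0.997, 0.08, -0.001, 0.0]
wrist_force: [0.4, -0.5, 0.1]
gripper_width: 0.915
grasp_force: 0.0
```

>>> servo_tool(
  targets=[
    {"dx": 0,"dy": 0,"dz": 0,"wx": 0,"wy": 0,"wz": 0},
    {"dx": 0,"dy": 0,"dz": 0,"wx": 0,"wy": 0,"wz": 0},
  ],
)

```text
time: 18.9
ee_pos: [0.5699, 0.02, 0.2408]
ee_rot: [0.997, 0.083, -0.0, 0.0]
wrist_force: [0.4, 0.7, 0.4]
gripper_width: 0.914
grasp_force: 0.0
```

```bash
python3 - <<'E'
from h import *
print(go((.5705,.0205,.037),-80.5),get_obs()["ee_pos"],get_obs()["joints"].round(2))
w=get_calibration("wrist");im=camera("wrist");cv2.imwrite("pics/w6.png",im)
print(proj(w,[(.5705,.0205,.078)]))
E
```

```text
({'dx': np.float64(0.9), 'dy': np.float64(-0.4), 'dz': np.float64(203.8), 'wz': np.float64(0.0)}, np.float64(-80.5)) [0.56985878 0.02003329 0.24076549] [-0.69  0.58  0.94  1.74 -0.52  1.1  -0.98]
[[318.8274746  178.73705403]]
```

View pics/w6.png

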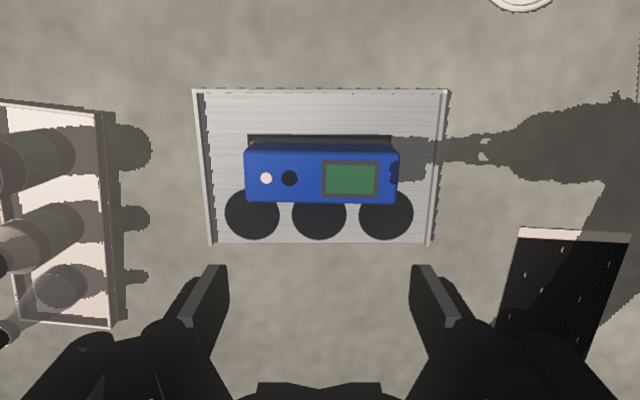

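The fingers now close along the meter's length, so I need to turn back 90° to grip across its 48 mm width. The picture confirms the meter centre at about (321,176), against a prediction of (319,179).

>>> servo_tool(
  targets=[
    {"dx": 1,"dy": 0,"dz": 10,"wx": 0,"wy": 0,"wz": -8},
    {"dx": 1,"dy": 0,"dz": 20,"wx": 0,"wy": 0,"wz": -16},
    {"dx": 1,"dy": 0,"dz": 30,"wx": 0,"wy": 0,"wz": -24},
    {"dx": 1,"dy": 0,"dz": 40,"wx": 0,"wy": 0,"wz": -32},
    {"dx": 1,"dy": 0,"dz": 50,"wx": 0,"wy": 0,"wz": -40},
    {"dx": 1,"dy": 0,"dz": 60,"wx": 0,"wy": 0,"wz": -48},
    {"dx": 1,"dy": 0,"dz": 70,"wx": 0,"wy": 0,"wz": -56},
    {"dx": 1,"dy": 0,"dz": 80,"wx": 0,"wy": 0,"wz": -64},
    {"dx": 1,"dy": 0,"dz": 90,"wx": 0,"wy": 0,"wz": -72},
    {"dx": 1,"dy": 0,"dz": 90,"wx": 0,"wy": 0,"wz": -80},
    {"dx": 1,"dy": 0,"dz": 90,"wx": 0,"wy": 0,"wz": -88},
    {"dx": 1,"dy": 0,"dz": 90,"wx": 0,"wy": 0,"wz": -90},
  ],
)

```text
time: 20.15
ee_pos: [0.5712, 0.0199, 0.1515]
ee_rot: [0.645, 0.764, 0.0, 0.0]
wrist_force: [-0.5, -0.2, 1.0]
gripper_width: 0.91
grasp_force: 0.0
```

>>> servo_tool(
  targets=[
    {"dx": 0,"dy": 0,"dz": 0,"wx": 0,"wy": 0,"wz": 0},
    {"dx": 0,"dy": 0,"dz": 0,"wx": 0,"wy": 0,"wz": 0},
  ],
)

```text
time: 20.35
ee_pos: [0.5712, 0.0201, 0.1514]
ee_rot: [0.648, 0.762, 0.0, 0.0]
wrist_force: [0.1, 0.3, -0.4]
gripper_width: 0.911
grasp_force: 0.0
```

```bash
python3 - <<'E'
from h import *
print(go((.5705,.0205,.037),9.5),get_obs()["ee_pos"],get_obs()["joints"].round(2))
w=get_calibration("wrist");im=camera("wrist");cv2.imwrite("pics/w7.png",im)
print(proj(w,[(.5705,.0205,.078)]))
E
```

```text
({'dx': np.float64(0.5), 'dy': np.float64(-0.6), 'dz': np.float64(114.4), 'wz': np.float64(-0.3)}, np.float64(9.2)) [0.57116094 0.02013468 0.15138101] [-0.38  0.55  0.4   1.84 -0.28  0.81  0.33]
[[317.37941028 217.37782187]]
```

View pics/w7.png

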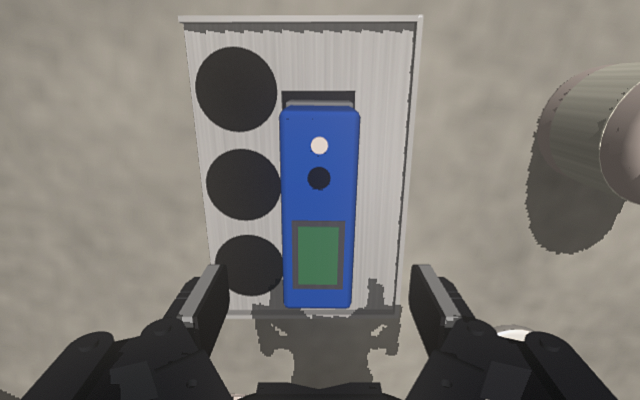

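The meter lies aligned and midway between the pads (column 319). Descending and gripping.

>>> servo_tool(
  targets=[
    {"dx": 0,"dy": 0,"dz": 30,"wx": 0,"wy": 0,"wz": 0},
    {"dx": 0,"dy": 0,"dz": 60,"wx": 0,"wy": 0,"wz": 0},
    {"dx": 0,"dy": 0,"dz": 85,"wx": 0,"wy": 0,"wz": 0},
    {"dx": 0,"dy": 0,"dz": 105,"wx": 0,"wy": 0,"wz": 0},
    {"dx": 0,"dy": 0,"dz": 114,"wx": 0,"wy": 0,"wz": 0},
    {"dx": 0,"dy": 0,"dz": 114,"wx": 0,"wy": 0,"wz": 0},
  ],
)

```text
time: 21.0
ee_pos: [0.5705, 0.0202, 0.0363]
ee_rot: [0.647, 0.762, -0.001, -0.001]
wrist_force: [-0.1, -0.8, -0.3]
gripper_width: 0.911
grasp_force: 0.0
```

>>> servo_tool(
  targets=[
    {"dx": 0,"dy": 0,"dz": 0,"wx": 0,"wy": 0,"wz": 0},
    {"dx": 0,"dy": 0,"dz": 0,"wx": 0,"wy": 0,"wz": 0},
    {"dx": 0,"dy": 0,"dz": 0,"wx": 0,"wy": 0,"wz": 0},
    {"dx": 0,"dy": 0,"dz": 0,"wx": 0,"wy": 0,"wz": 0},
    {"dx": 0,"dy": 0,"dz": 0,"wx": 0,"wy": 0,"wz": 0},
    {"dx": 0,"dy": 0,"dz": 0,"wx": 0,"wy": 0,"wz": 0},
    {"dx": 0,"dy": 0,"dz": 0,"wx": 0,"wy": 0,"wz": 0},
  ],
  fingers=30,
  force=60,
)

```text
time: 21.7
ee_pos: [0.5719, 0.0202, 0.0385]
ee_rot: [0.647, 0.762, 0.001, 0.001]
wrist_force: [-0.2, -0.5, 6.7]
gripper_width: 0.555
grasp_force: 62.6
```

```bash
python3 - <<'E'
from h import *
print(get_obs()["ee_pos"],go((.48,-.22,.20),-83.5))
E
```

```text
[0.57185387 0.02020148 0.03853674] ({'dx': np.float64(-222.1), 'dy': np.float64(-129.3), 'dz': np.float64(-161.7), 'wz': np.float64(-87.2)}, np.float64(9.3))
```

>>> servo_tool(
  targets=[
    {"dx": 0,"dy": 0,"dz": -20,"wx": 0,"wy": 0,"wz": 0},
    {"dx": 0,"dy": 0,"dz": -60,"wx": 0,"wy": 0,"wz": 0},
    {"dx": 0,"dy": 0,"dz": -100,"wx": 0,"wy": 0,"wz": 0},
    {"dx": 0,"dy": -5,"dz": -140,"wx": 0,"wy": 0,"wz": 4},
    {"dx": -20,"dy": -15,"dz": -160,"wx": 0,"wy": 0,"wz": 12},
    {"dx": -50,"dy": -30,"dz": -165,"wx": 0,"wy": 0,"wz": 20},
    {"dx": -80,"dy": -50,"dz": -165,"wx": 0,"wy": 0,"wz": 28},
    {"dx": -110,"dy": -70,"dz": -165,"wx": 0,"wy": 0,"wz": 36},
    {"dx": -140,"dy": -85,"dz": -165,"wx": 0,"wy": 0,"wz": 44},
    {"dx": -170,"dy": -100,"dz": -165,"wx": 0,"wy": 0,"wz": 52},
    {"dx": -190,"dy": -115,"dz": -165,"wx": 0,"wy": 0,"wz": 60},
    {"dx": -190,"dy": -115,"dz": -165,"wx": 0,"wy": 0,"wz": 68},
  ],
)

```text
time: 22.9
ee_pos: [0.4862, -0.1898, 0.2032]
ee_rot: [0.964, 0.265, 0.0, 0.001]
wrist_force: [0.7, 0.5, -3.2]
gripper_width: 0.557
grasp_force: 62.5
```

```bash
python3 - <<'E'
from h import *
import pickle
print(get_obs()["ee_pos"],get_obs()["joints"].round(2),go((.439,-.2945,.2),-83))
s=get_calibration("scene");P=onplane(s,[(164,188),(205,171),(228,215),(186,236)],.004);print(P.round(3).tolist(),P.mean(0))
w=get_calibration("wrist");im=camera("wrist");cv2.imwrite("pics/w8.png",im);pickle.dump(w,open("w8.pkl","wb"))
E
```

```text
[ 0.4862245  -0.18975785  0.20316277] [-0.24  0.5   0.8   1.91 -0.44  0.92 -0.27] ({'dx': np.float64(-94.1), 'dy': np.float64(66.0), 'dz': np.float64(3.3), 'wz': np.float64(23.7)}, np.float64(-59.3))
[[0.355, -0.366, 0.004], [0.34, -0.238, 0.004], [0.522, -0.219, 0.004], [0.543, -0.344, 0.004]] [ 0.4402606  -0.29185792  0.004     ]
```

View pics/w8.png

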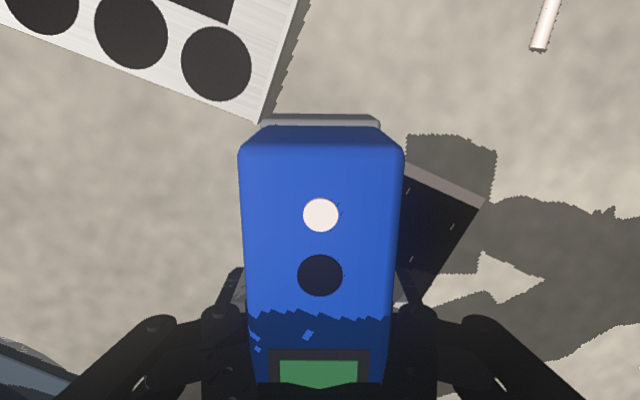

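```bash
python3 - <<'E'
from h import *
import pickle
w=pickle.load(open("w8.pkl","rb"));print(onplane(w,[(485,199),(405,163)],.004))
E
```

```text
[[ 0.5452282  -0.34819959  0.004     ]
 [ 0.53454312 -0.25810948  0.004     ]]
```

>>> servo_tool(
  targets=[
    {"dx": -30,"dy": 20,"dz": 0,"wx": 0,"wy": 0,"wz": 8},
    {"dx": -60,"dy": 42,"dz": 0,"wx": 0,"wy": 0,"wz": 16},
    {"dx": -85,"dy": 60,"dz": 0,"wx": 0,"wy": 0,"wz": 22},
    {"dx": -93,"dy": 66,"dz": 20,"wx": 0,"wy": 0,"wz": 24},
    {"dx": -93,"dy": 66,"dz": 50,"wx": 0,"wy": 0,"wz": 24},
    {"dx": -93,"dy": 66,"dz": 80,"wx": 0,"wy": 0,"wz": 24},
    {"dx": -93,"dy": 66,"dz": 100,"wx": 0,"wy": 0,"wz": 24},
    {"dx": -93,"dy": 66,"dz": 100,"wx": 0,"wy": 0,"wz": 24},
    {"dx": -93,"dy": 66,"dz": 100,"wx": 0,"wy": 0,"wz": 24},
  ],
)

```text
time: 23.85
ee_pos: [0.4437, -0.2905, 0.1028]
ee_rot: [0.998, 0.065, 0.0, -0.0]
wrist_force: [0.9, -1.1, -3.0]
gripper_width: 0.554
grasp_force: 62.7
```

```bash
python3 - <<'E'
from h import *
print(get_obs()["ee_pos"],go((.4395,-.2935,.0375),-83.3))
E
```

```text
[ 0.44370784 -0.29053431  0.10276307] ({'dx': np.float64(-4.6), 'dy': np.float64(2.4), 'dz': np.float64(65.3), 'wz': np.float64(0.8)}, np.float64(-82.5))
```

>>> servo_tool(
  targets=[
    {"dx": -5,"dy": 2,"dz": 20,"wx": 0,"wy": 0,"wz": 1},
    {"dx": -5,"dy": 2,"dz": 40,"wx": 0,"wy": 0,"wz": 1},
    {"dx": -5,"dy": 2,"dz": 54,"wx": 0,"wy": 0,"wz": 1},
    {"dx": -5,"dy": 2,"dz": 61,"wx": 0,"wy": 0,"wz": 1},
    {"dx": -5,"dy": 2,"dz": 64,"wx": 0,"wy": 0,"wz": 1},
    {"dx": -5,"dy": 2,"dz": 66,"wx": 0,"wy": 0,"wz": 1},
    {"dx": -5,"dy": 2,"dz": 66,"wx": 0,"wy": 0,"wz": 1},
  ],
)

```text
time: 24.55
ee_pos: [0.4391, -0.2936, 0.0367]
ee_rot: [0.998, 0.055, 0.0, 0.0]
wrist_force: [0.4, -0.1, -1.8]
gripper_width: 0.557
grasp_force: 63.0
```

>>> servo_tool(
  targets=[
    {"dx": 0,"dy": 0,"dz": 0,"wx": 0,"wy": 0,"wz": 0},
    {"dx": 0,"dy": 0,"dz": 0,"wx": 0,"wy": 0,"wz": 0},
    {"dx": 0,"dy": 0,"dz": 0,"wx": 0,"wy": 0,"wz": 0},
    {"dx": 0,"dy": 0,"dz": 0,"wx": 0,"wy": 0,"wz": 0},
    {"dx": 0,"dy": 0,"dz": 0,"wx": 0,"wy": 0,"wz": 0},
    {"dx": 0,"dy": 0,"dz": -20,"wx": 0,"wy": 0,"wz": 0},
    {"dx": 0,"dy": 0,"dz": -60,"wx": 0,"wy": 0,"wz": 0},
    {"dx": 0,"dy": 0,"dz": -110,"wx": 0,"wy": 0,"wz": 0},
    {"dx": 0,"dy": 0,"dz": -160,"wx": 0,"wy": 0,"wz": 0},
    {"dx": 0,"dy": 0,"dz": -180,"wx": 0,"wy": 0,"wz": 0},
    {"dx": 0,"dy": 0,"dz": -180,"wx": 0,"wy": 0,"wz": 0},
  ],
  fingers=75,
)

```text
time: 25.65
ee_pos: [0.4398, -0.2944, 0.2192]
ee_rot: [0.998, 0.055, 0.002, 0.001]
wrist_force: [0.1, 0.8, -0.8]
gripper_width: 0.881
grasp_force: 0.0
```

```bash
python3 - <<'E'
from h import *
print(get_obs()["ee_pos"],get_obs()["joints"].round(2),go((.52,.12,.25),8.4))
b=camera("wrist");cv2.imwrite("pics/w9.png",b)
import pickle; pickle.dump(get_calibration("wrist"),open("w9.pkl","wb"))
E
```

```text
[ 0.43975863 -0.29439676  0.21922294] [-0.09  0.53  0.92  1.87 -0.5   0.99 -0.41] ({'dx': np.float64(125.8), 'dy': np.float64(-402.9), 'dz': np.float64(-31.3), 'wz': np.float64(88.0)}, np.float64(-83.6))
```

View pics/w9.png

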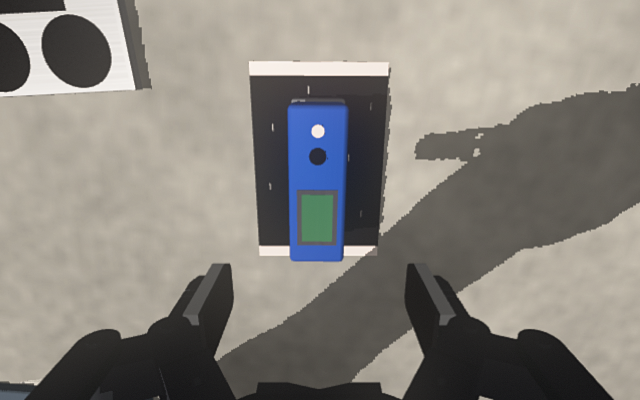

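The meter stands on the panel: its top face runs from (289..346, 103) to (290..344, 261), and the panel corners are (249,62), (391,63), (377,256) and (259,255).

```bash
python3 - <<'E'
from h import *
import pickle
w=pickle.load(open("w9.pkl","rb"))
def r(c,z):
    P=onplane(w,c,z);x=P[0]-P[3]+P[1]-P[2];print(P.mean(0).round(4),np.degrees(np.arctan2(x[1],x[0])).round(1),np.linalg.norm(np.roll(P,-1,0)-P,axis=1).round(3))
r([(249,62),(391,63),(377,256),(259,255)],.004)
r([(289,105),(346,105),(344,261),(290,261)],.076)
s=get_obs();M=R.from_quat(s["ee_rot"])
print(go((.5315,.3015,.25),8.4), s["joints"].round(2))
E
```

```text
[ 0.4385 -0.2937  0.004 ] 5.8 [0.131 0.198 0.13  0.198]
[ 0.4378 -0.2921  0.076 ] 6.2 [0.043 0.133 0.047 0.133]
({'dx': np.float64(157.9), 'dy': np.float64(-581.0), 'dz': np.float64(-32.9), 'wz': np.float64(88.0)}, np.float64(-83.6)) [-0.09  0.53  0.92  1.88 -0.51  0.99 -0.4 ]
```

>>> servo_tool(
  targets=[
    {"dx": 12,"dy": -45,"dz": -15,"wx": 0,"wy": 0,"wz": -8},
    {"dx": 25,"dy": -93,"dz": -30,"wx": 0,"wy": 0,"wz": -16},
    {"dx": 38,"dy": -141,"dz": -33,"wx": 0,"wy": 0,"wz": -24},
    {"dx": 51,"dy": -188,"dz": -33,"wx": 0,"wy": 0,"wz": -32},
    {"dx": 64,"dy": -236,"dz": -33,"wx": 0,"wy": 0,"wz": -40},
    {"dx": 77,"dy": -284,"dz": -33,"wx": 0,"wy": 0,"wz": -48},
    {"dx": 90,"dy": -332,"dz": -33,"wx": 0,"wy": 0,"wz": -56},
    {"dx": 103,"dy": -380,"dz": -33,"wx": 0,"wy": 0,"wz": -64},
    {"dx": 116,"dy": -428,"dz": -33,"wx": 0,"wy": 0,"wz": -72},
    {"dx": 129,"dy": -475,"dz": -33,"wx": 0,"wy": 0,"wz": -80},
    {"dx": 142,"dy": -520,"dz": -33,"wx": 0,"wy": 0,"wz": -88},
    {"dx": 150,"dy": -550,"dz": -33,"wx": 0,"wy": 0,"wz": -92},
  ],
  fingers=65,
  force=30,
)

```text
time: 26.9
ee_pos: [0.5259, 0.2739, 0.2471]
ee_rot: [0.65, 0.76, -0.001, -0.001]
wrist_force: [0.1, -0.6, 0.1]
gripper_width: 0.762
grasp_force: 0.0
```

>>> servo_tool(
  targets=[
    {"dx": 0,"dy": 0,"dz": 0,"wx": 0,"wy": 0,"wz": 0},
    {"dx": 0,"dy": 0,"dz": 0,"wx": 0,"wy": 0,"wz": 0},
  ],
)

```text
time: 27.1
ee_pos: [0.5262, 0.2701, 0.2474]
ee_rot: [0.653, 0.757, -0.001, -0.0]
wrist_force: [0.1, -0.7, -0.5]
gripper_width: 0.762
grasp_force: 0.0
```

```bash
python3 - <<'E'
from h import *
print(get_obs()["ee_pos"],get_obs()["joints"].round(2),go((.5330,.3015,.107),8.4))
E
```

```text
[0.5261697 0.2700506 0.247381 ] [-0.87  0.49  0.5   1.66 -0.26  1.06 -0.15] ({'dx': np.float64(30.3), 'dy': np.float64(11.7), 'dz': np.float64(140.3), 'wz': np.float64(-0.0)}, np.float64(8.4))
```

>>> servo_tool(
  targets=[
    {"dx": 30,"dy": 12,"dz": 20,"wx": 0,"wy": 0,"wz": 0},
    {"dx": 30,"dy": 12,"dz": 60,"wx": 0,"wy": 0,"wz": 0},
    {"dx": 30,"dy": 12,"dz": 90,"wx": 0,"wy": 0,"wz": 0},
    {"dx": 30,"dy": 12,"dz": 115,"wx": 0,"wy": 0,"wz": 0},
    {"dx": 30,"dy": 12,"dz": 132,"wx": 0,"wy": 0,"wz": 0},
    {"dx": 30,"dy": 12,"dz": 140,"wx": 0,"wy": 0,"wz": 0},
    {"dx": 30,"dy": 12,"dz": 140,"wx": 0,"wy": 0,"wz": 0},
  ],
)

```text
time: 27.8
ee_pos: [0.534, 0.2998, 0.1082]
ee_rot: [0.654, 0.756, -0.001, -0.0]
wrist_force: [-0.2, 0.0, 0.7]
gripper_width: 0.763
grasp_force: 0.0
```

>>> servo_tool(
  targets=[
    {"dx": 0,"dy": 0,"dz": 0,"wx": 0,"wy": 0,"wz": 0},
    {"dx": 0,"dy": 0,"dz": 0,"wx": 0,"wy": 0,"wz": 0},
    {"dx": 0,"dy": 0,"dz": 0,"wx": 0,"wy": 0,"wz": 0},
    {"dx": 0,"dy": 0,"dz": 0,"wx": 0,"wy": 0,"wz": 0},
    {"dx": 0,"dy": 0,"dz": 0,"wx": 0,"wy": 0,"wz": 0},
    {"dx": 0,"dy": 0,"dz": 0,"wx": 0,"wy": 0,"wz": 0},
  ],
  fingers=30,
)

```text
time: 28.4
ee_pos: [0.5349, 0.3014, 0.1102]
ee_rot: [0.654, 0.757, 0.001, 0.0]
wrist_force: [-1.0, -1.7, 6.3]
gripper_width: 0.548
grasp_force: 31.5
```

```bash
python3 - <<'E'
from h import *
print(get_obs()["ee_pos"],go((.524,-.0625,.19),8.4))
E
```

```text
[0.53490595 0.30144254 0.11023059] ({'dx': np.float64(-358.5), 'dy': np.float64(-63.5), 'dz': np.float64(-80.1), 'wz': np.float64(-0.0)}, np.float64(8.4))
```

>>> servo_tool(
  targets=[
    {"dx": 0,"dy": 0,"dz": -20,"wx": 0,"wy": 0,"wz": 0},
    {"dx": 0,"dy": 0,"dz": -55,"wx": 0,"wy": 0,"wz": 0},
    {"dx": -20,"dy": -4,"dz": -80,"wx": 0,"wy": 0,"wz": 0},
    {"dx": -60,"dy": -11,"dz": -80,"wx": 0,"wy": 0,"wz": 0},
    {"dx": -105,"dy": -19,"dz": -80,"wx": 0,"wy": 0,"wz": 0},
    {"dx": -150,"dy": -27,"dz": -80,"wx": 0,"wy": 0,"wz": 0},
    {"dx": -195,"dy": -35,"dz": -80,"wx": 0,"wy": 0,"wz": 0},
    {"dx": -240,"dy": -43,"dz": -80,"wx": 0,"wy": 0,"wz": 0},
    {"dx": -285,"dy": -51,"dz": -80,"wx": 0,"wy": 0,"wz": 0},
    {"dx": -320,"dy": -57,"dz": -80,"wx": 0,"wy": 0,"wz": 0},
    {"dx": -345,"dy": -61,"dz": -80,"wx": 0,"wy": 0,"wz": 0},
    {"dx": -358,"dy": -63,"dz": -80,"wx": 0,"wy": 0,"wz": 0},
  ],
)

```text
time: 29.6
ee_pos: [0.5239, -0.0647, 0.1896]
ee_rot: [0.655, 0.756, -0.0, 0.0]
wrist_force: [1.5, -0.1, -1.3]
gripper_width: 0.552
grasp_force: 31.4
```

>>> servo_tool(
  targets=[
    {"dx": 0,"dy": 0,"dz": 0,"wx": 0,"wy": 0,"wz": 0},
    {"dx": 0,"dy": 0,"dz": 0,"wx": 0,"wy": 0,"wz": 0},
  ],
)

```text
time: 29.8
ee_pos: [0.5243, -0.0606, 0.1891]
ee_rot: [0.653, 0.757, 0.0, -0.0]
wrist_force: [-0.1, 0.5, -1.9]
gripper_width: 0.551
grasp_force: 31.4
```

```bash
python3 - <<'E'
from h import *
print(get_obs()["ee_pos"],go((.524,-.0625,.1125),8.4))
E
```

```text
[ 0.52432361 -0.06058641  0.18914132] ({'dx': np.float64(-1.9), 'dy': np.float64(-0.6), 'dz': np.float64(76.6), 'wz': np.float64(0.0)}, np.float64(8.4))
```

>>> servo_tool(
  targets=[
    {"dx": -2,"dy": -1,"dz": 25,"wx": 0,"wy": 0,"wz": 0},
    {"dx": -2,"dy": -1,"dz": 50,"wx": 0,"wy": 0,"wz": 0},
    {"dx": -2,"dy": -1,"dz": 65,"wx": 0,"wy": 0,"wz": 0},
    {"dx": -2,"dy": -1,"dz": 72,"wx": 0,"wy": 0,"wz": 0},
    {"dx": -2,"dy": -1,"dz": 75,"wx": 0,"wy": 0,"wz": 0},
    {"dx": -2,"dy": -1,"dz": 77,"wx": 0,"wy": 0,"wz": 0},
    {"dx": -2,"dy": -1,"dz": 77,"wx": 0,"wy": 0,"wz": 0},
  ],
)

```text
time: 30.5
ee_pos: [0.5238, -0.0638, 0.1127]
ee_rot: [0.654, 0.757, 0.0, 0.0]
wrist_force: [0.9, 0.1, -1.6]
gripper_width: 0.555
grasp_force: 31.5
```

>>> servo_tool(
  targets=[
    {"dx": 0,"dy": 0,"dz": 0,"wx": 0,"wy": 0,"wz": 0},
    {"dx": 0,"dy": 0,"dz": 0,"wx": 0,"wy": 0,"wz": 0},
    {"dx": 0,"dy": 0,"dz": 0,"wx": 0,"wy": 0,"wz": 0},
    {"dx": 0,"dy": 0,"dz": 0,"wx": 0,"wy": 0,"wz": 0},
    {"dx": 0,"dy": 0,"dz": 0,"wx": 0,"wy": 0,"wz": 0},
    {"dx": 0,"dy": 0,"dz": -30,"wx": 0,"wy": 0,"wz": 0},
    {"dx": 0,"dy": 0,"dz": -70,"wx": 0,"wy": 0,"wz": 0},
    {"dx": 0,"dy": 0,"dz": -105,"wx": 0,"wy": 0,"wz": 0},
    {"dx": 0,"dy": 0,"dz": -105,"wx": 0,"wy": 0,"wz": 0},
  ],
  fingers=65,
)

```text
time: 31.4
ee_pos: [0.5257, -0.0649, 0.2215]
ee_rot: [0.654, 0.757, 0.002, 0.003]
wrist_force: [-0.1, -0.3, -0.6]
gripper_width: 0.764
grasp_force: 0.0
```

```bash
python3 - <<'E'
from h import *
print(get_obs()["ee_pos"],go((.4523,.2956,.215),8.4))
E
```

```text
[ 0.52565033 -0.06491044  0.22146004] ({'dx': np.float64(367.3), 'dy': np.float64(-20.4), 'dz': np.float64(5.9), 'wz': np.float64(-0.1)}, np.float64(8.3))
```

>>> servo_tool(
  targets=[
    {"dx": 40,"dy": -2,"dz": 0,"wx": 0,"wy": 0,"wz": 0},
    {"dx": 88,"dy": -5,"dz": 0,"wx": 0,"wy": 0,"wz": 0},
    {"dx": 136,"dy": -8,"dz": 0,"wx": 0,"wy": 0,"wz": 0},
    {"dx": 184,"dy": -10,"dz": 0,"wx": 0,"wy": 0,"wz": 0},
    {"dx": 232,"dy": -13,"dz": 0,"wx": 0,"wy": 0,"wz": 0},
    {"dx": 280,"dy": -16,"dz": 0,"wx": 0,"wy": 0,"wz": 0},
    {"dx": 325,"dy": -18,"dz": 0,"wx": 0,"wy": 0,"wz": 0},
    {"dx": 355,"dy": -20,"dz": 0,"wx": 0,"wy": 0,"wz": 0},
    {"dx": 367,"dy": -20,"dz": 0,"wx": 0,"wy": 0,"wz": 0},
    {"dx": 367,"dy": -20,"dz": 0,"wx": 0,"wy": 0,"wz": 0},
    {"dx": 367,"dy": -20,"dz": 0,"wx": 0,"wy": 0,"wz": 0},
  ],
  fingers=60,
)

```text
time: 32.5
ee_pos: [0.4507, 0.2944, 0.217]
ee_rot: [0.654, 0.756, -0.0, 0.0]
wrist_force: [0.1, -1.2, 0.6]
gripper_width: 0.701
grasp_force: 0.0
```

```bash
python3 - <<'E'
from h import *
print(get_obs()["ee_pos"],go((.4523,.2956,.104),8.4))
E
```

```text
[0.45069233 0.29441058 0.21696438] ({'dx': np.float64(1.1), 'dy': np.float64(1.8), 'dz': np.float64(113.0), 'wz': np.float64(-0.1)}, np.float64(8.3))
```

>>> servo_tool(
  targets=[
    {"dx": 1,"dy": 2,"dz": 35,"wx": 0,"wy": 0,"wz": 0},
    {"dx": 1,"dy": 2,"dz": 70,"wx": 0,"wy": 0,"wz": 0},
    {"dx": 1,"dy": 2,"dz": 95,"wx": 0,"wy": 0,"wz": 0},
    {"dx": 1,"dy": 2,"dz": 108,"wx": 0,"wy": 0,"wz": 0},
    {"dx": 1,"dy": 2,"dz": 113,"wx": 0,"wy": 0,"wz": 0},
    {"dx": 1,"dy": 2,"dz": 113,"wx": 0,"wy": 0,"wz": 0},
  ],
)

```text
time: 33.1
ee_pos: [0.4527, 0.2965, 0.1045]
ee_rot: [0.654, 0.756, -0.0, 0.0]
wrist_force: [-0.7, 0.5, -0.5]
gripper_width: 0.703
grasp_force: 0.0
```

>>> servo_tool(
  targets=[
    {"dx": 0,"dy": 0,"dz": 0,"wx": 0,"wy": 0,"wz": 0},
    {"dx": 0,"dy": 0,"dz": 0,"wx": 0,"wy": 0,"wz": 0},
    {"dx": 0,"dy": 0,"dz": 0,"wx": 0,"wy": 0,"wz": 0},
    {"dx": 0,"dy": 0,"dz": 0,"wx": 0,"wy": 0,"wz": 0},
    {"dx": 0,"dy": 0,"dz": 0,"wx": 0,"wy": 0,"wz": 0},
    {"dx": 0,"dy": 0,"dz": 0,"wx": 0,"wy": 0,"wz": 0},
    {"dx": 0,"dy": 0,"dz": 0,"wx": 0,"wy": 0,"wz": 0},
  ],
  fingers=15,
)

```text
time: 33.8
ee_pos: [0.4525, 0.2977, 0.1053]
ee_rot: [0.654, 0.757, 0.001, 0.0]
wrist_force: [-1.3, -0.9, 7.7]
gripper_width: 0.365
grasp_force: 29.8
```

```bash
python3 - <<'E'
from h import *
print(get_obs()["ee_pos"],go((.512,.0098,.18),8.4))
E
```

```text
[0.45253278 0.29768549 0.10531483] ({'dx': np.float64(-293.4), 'dy': np.float64(17.0), 'dz': np.float64(-75.0), 'wz': np.float64(-0.0)}, np.float64(8.4))
```

>>> servo_tool(
  targets=[
    {"dx": 0,"dy": 0,"dz": -20,"wx": 0,"wy": 0,"wz": 0},
    {"dx": 0,"dy": 0,"dz": -55,"wx": 0,"wy": 0,"wz": 0},
    {"dx": -20,"dy": 1,"dz": -75,"wx": 0,"wy": 0,"wz": 0},
    {"dx": -60,"dy": 3,"dz": -75,"wx": 0,"wy": 0,"wz": 0},
    {"dx": -105,"dy": 6,"dz": -75,"wx": 0,"wy": 0,"wz": 0},
    {"dx": -150,"dy": 9,"dz": -75,"wx": 0,"wy": 0,"wz": 0},
    {"dx": -195,"dy": 12,"dz": -75,"wx": 0,"wy": 0,"wz": 0},
    {"dx": -235,"dy": 14,"dz": -75,"wx": 0,"wy": 0,"wz": 0},
    {"dx": -265,"dy": 16,"dz": -75,"wx": 0,"wy": 0,"wz": 0},
    {"dx": -285,"dy": 17,"dz": -75,"wx": 0,"wy": 0,"wz": 0},
    {"dx": -292,"dy": 17,"dz": -75,"wx": 0,"wy": 0,"wz": 0},
    {"dx": -292,"dy": 17,"dz": -75,"wx": 0,"wy": 0,"wz": 0},
  ],
)

```text
time: 35.0
ee_pos: [0.5114, 0.0104, 0.1795]
ee_rot: [0.654, 0.756, 0.0, 0.0]
wrist_force: [-0.3, 0.7, -1.4]
gripper_width: 0.366
grasp_force: 30.3
```

```bash
python3 - <<'E'
from h import *
print(get_obs()["ee_pos"],go((.512,.0105,.1075),8.4))
E
```

```text
[0.51144498 0.01038435 0.17947334] ({'dx': np.float64(0.0), 'dy': np.float64(0.5), 'dz': np.float64(72.0), 'wz': np.float64(-0.1)}, np.float64(8.3))
```

>>> servo_tool(
  targets=[
    {"dx": 0,"dy": 0,"dz": 25,"wx": 0,"wy": 0,"wz": 0},
    {"dx": 0,"dy": 0,"dz": 48,"wx": 0,"wy": 0,"wz": 0},
    {"dx": 0,"dy": 0,"dz": 62,"wx": 0,"wy": 0,"wz": 0},
    {"dx": 0,"dy": 0,"dz": 68,"wx": 0,"wy": 0,"wz": 0},
    {"dx": 0,"dy": 0,"dz": 71,"wx": 0,"wy": 0,"wz": 0},
    {"dx": 0,"dy": 0,"dz": 72,"wx": 0,"wy": 0,"wz": 0},
    {"dx": 0,"dy": 0,"dz": 72,"wx": 0,"wy": 0,"wz": 0},
  ],
)

```text
time: 35.7
ee_pos: [0.5118, 0.0112, 0.1077]
ee_rot: [0.654, 0.757, 0.0, 0.0]
wrist_force: [-0.5, 0.6, -1.0]
gripper_width: 0.366
grasp_force: 30.3
```

>>> servo_tool(
  targets=[
    {"dx": 0,"dy": 0,"dz": 0,"wx": 0,"wy": 0,"wz": 0},
    {"dx": 0,"dy": 0,"dz": 0,"wx": 0,"wy": 0,"wz": 0},
    {"dx": 0,"dy": 0,"dz": 0,"wx": 0,"wy": 0,"wz": 0},
    {"dx": 0,"dy": 0,"dz": 0,"wx": 0,"wy": 0,"wz": 0},
    {"dx": 0,"dy": 0,"dz": 0,"wx": 0,"wy": 0,"wz": 0},
    {"dx": 0,"dy": 0,"dz": -30,"wx": 0,"wy": 0,"wz": 0},
    {"dx": 0,"dy": 0,"dz": -70,"wx": 0,"wy": 0,"wz": 0},
    {"dx": 0,"dy": 0,"dz": -108,"wx": 0,"wy": 0,"wz": 0},
    {"dx": 0,"dy": 0,"dz": -108,"wx": 0,"wy": 0,"wz": 0},
  ],
  fingers=60,
)

```text
time: 36.6
ee_pos: [0.5138, 0.0105, 0.2197]
ee_rot: [0.654, 0.757, 0.003, 0.002]
wrist_force: [0.5, -0.9, -1.4]
gripper_width: 0.705
grasp_force: 0.0
```

```bash
python3 - <<'E'
from h import *
print(get_obs()["ee_pos"],go((.3748,.2945,.215),8.4))
E
```

```text
[0.51377262 0.01047294 0.2196897 ] ({'dx': np.float64(301.2), 'dy': np.float64(-96.4), 'dz': np.float64(3.9), 'wz': np.float64(-0.1)}, np.float64(8.3))
```

>>> servo_tool(
  targets=[
    {"dx": 40,"dy": -13,"dz": 0,"wx": 0,"wy": 0,"wz": 0},
    {"dx": 85,"dy": -27,"dz": 0,"wx": 0,"wy": 0,"wz": 0},
    {"dx": 130,"dy": -41,"dz": 0,"wx": 0,"wy": 0,"wz": 0},
    {"dx": 175,"dy": -56,"dz": 0,"wx": 0,"wy": 0,"wz": 0},
    {"dx": 220,"dy": -70,"dz": 0,"wx": 0,"wy": 0,"wz": 0},
    {"dx": 260,"dy": -83,"dz": 0,"wx": 0,"wy": 0,"wz": 0},
    {"dx": 290,"dy": -93,"dz": 0,"wx": 0,"wy": 0,"wz": 0},
    {"dx": 301,"dy": -96,"dz": 0,"wx": 0,"wy": 0,"wz": 0},
    {"dx": 301,"dy": -96,"dz": 0,"wx": 0,"wy": 0,"wz": 0},
    {"dx": 301,"dy": -96,"dz": 0,"wx": 0,"wy": 0,"wz": 0},
  ],
)

```text
time: 37.6
ee_pos: [0.3732, 0.2936, 0.2151]
ee_rot: [0.654, 0.756, -0.0, 0.0]
wrist_force: [-0.6, 0.2, 0.6]
gripper_width: 0.707
grasp_force: 0.0
```

```bash
python3 - <<'E'
from h import *
print(get_obs()["ee_pos"],go((.3748,.2945,.110),8.4))
E
```

```text
[0.37320007 0.29357456 0.21512015] ({'dx': np.float64(0.8), 'dy': np.float64(1.7), 'dz': np.float64(105.1), 'wz': np.float64(-0.1)}, np.float64(8.3))
```

>>> servo_tool(
  targets=[
    {"dx": 1,"dy": 2,"dz": 30,"wx": 0,"wy": 0,"wz": 0},
    {"dx": 1,"dy": 2,"dz": 60,"wx": 0,"wy": 0,"wz": 0},
    {"dx": 1,"dy": 2,"dz": 85,"wx": 0,"wy": 0,"wz": 0},
    {"dx": 1,"dy": 2,"dz": 100,"wx": 0,"wy": 0,"wz": 0},
    {"dx": 1,"dy": 2,"dz": 105,"wx": 0,"wy": 0,"wz": 0},
    {"dx": 1,"dy": 2,"dz": 105,"wx": 0,"wy": 0,"wz": 0},
  ],
)

```text
time: 38.2
ee_pos: [0.3752, 0.2946, 0.11]
ee_rot: [0.655, 0.756, -0.001, 0.0]
wrist_force: [-0.5, 0.0, 0.2]
gripper_width: 0.703
grasp_force: 0.0
```

>>> servo_tool(
  targets=[
    {"dx": 0,"dy": 0,"dz": 0,"wx": 0,"wy": 0,"wz": 0},
    {"dx": 0,"dy": 0,"dz": 0,"wx": 0,"wy": 0,"wz": 0},
    {"dx": 0,"dy": 0,"dz": 0,"wx": 0,"wy": 0,"wz": 0},
    {"dx": 0,"dy": 0,"dz": 0,"wx": 0,"wy": 0,"wz": 0},
    {"dx": 0,"dy": 0,"dz": 0,"wx": 0,"wy": 0,"wz": 0},
    {"dx": 0,"dy": 0,"dz": 0,"wx": 0,"wy": 0,"wz": 0},
    {"dx": 0,"dy": 0,"dz": 0,"wx": 0,"wy": 0,"wz": 0},
    {"dx": 0,"dy": 0,"dz": 0,"wx": 0,"wy": 0,"wz": 0},
  ],
  fingers=5,
)

```text
time: 39.0
ee_pos: [0.3749, 0.2964, 0.1109]
ee_rot: [0.654, 0.757, 0.001, 0.0]
wrist_force: [-0.9, 0.5, 6.7]
gripper_width: 0.219
grasp_force: 32.5
```

```bash
python3 - <<'E'
from h import *
print(get_obs()["ee_pos"],go((.4987,.085,.185),8.4))
E
```

```text
[0.37486496 0.29636211 0.11092453] ({'dx': np.float64(-227.1), 'dy': np.float64(91.9), 'dz': np.float64(-74.2), 'wz': np.float64(-0.0)}, np.float64(8.4))
```

>>> servo_tool(
  targets=[
    {"dx": 0,"dy": 0,"dz": -20,"wx": 0,"wy": 0,"wz": 0},
    {"dx": 0,"dy": 0,"dz": -50,"wx": 0,"wy": 0,"wz": 0},
    {"dx": -15,"dy": 6,"dz": -74,"wx": 0,"wy": 0,"wz": 0},
    {"dx": -45,"dy": 18,"dz": -74,"wx": 0,"wy": 0,"wz": 0},
    {"dx": -80,"dy": 32,"dz": -74,"wx": 0,"wy": 0,"wz": 0},
    {"dx": -115,"dy": 46,"dz": -74,"wx": 0,"wy": 0,"wz": 0},
    {"dx": -150,"dy": 61,"dz": -74,"wx": 0,"wy": 0,"wz": 0},
    {"dx": -180,"dy": 73,"dz": -74,"wx": 0,"wy": 0,"wz": 0},
    {"dx": -205,"dy": 83,"dz": -74,"wx": 0,"wy": 0,"wz": 0},
    {"dx": -220,"dy": 89,"dz": -74,"wx": 0,"wy": 0,"wz": 0},
    {"dx": -226,"dy": 92,"dz": -74,"wx": 0,"wy": 0,"wz": 0},
    {"dx": -226,"dy": 92,"dz": -74,"wx": 0,"wy": 0,"wz": 0},
  ],
)

```text
time: 40.2
ee_pos: [0.4986, 0.0854, 0.1843]
ee_rot: [0.654, 0.756, -0.0, 0.0]
wrist_force: [-0.4, 0.2, -1.2]
gripper_width: 0.221
grasp_force: 31.8
```

```bash
python3 - <<'E'
from h import *
print(get_obs()["ee_pos"],go((.4988,.0855,.113),8.4))
E
```

```text
[0.49855798 0.08537419 0.18425974] ({'dx': np.float64(0.1), 'dy': np.float64(0.3), 'dz': np.float64(71.3), 'wz': np.float64(-0.1)}, np.float64(8.3))
```

>>> servo_tool(
  targets=[
    {"dx": 0,"dy": 0,"dz": 25,"wx": 0,"wy": 0,"wz": 0},
    {"dx": 0,"dy": 0,"dz": 48,"wx": 0,"wy": 0,"wz": 0},
    {"dx": 0,"dy": 0,"dz": 62,"wx": 0,"wy": 0,"wz": 0},
    {"dx": 0,"dy": 0,"dz": 68,"wx": 0,"wy": 0,"wz": 0},
    {"dx": 0,"dy": 0,"dz": 70,"wx": 0,"wy": 0,"wz": 0},
    {"dx": 0,"dy": 0,"dz": 71,"wx": 0,"wy": 0,"wz": 0},
    {"dx": 0,"dy": 0,"dz": 71,"wx": 0,"wy": 0,"wz": 0},
  ],
)

```text
time: 40.9
ee_pos: [0.4987, 0.0861, 0.1138]
ee_rot: [0.654, 0.757, 0.0, 0.0]
wrist_force: [-0.8, -0.1, -1.0]
gripper_width: 0.222
grasp_force: 31.7
```

>>> servo_tool(
  targets=[
    {"dx": 0,"dy": 0,"dz": 0,"wx": 0,"wy": 0,"wz": 0},
    {"dx": 0,"dy": 0,"dz": 0,"wx": 0,"wy": 0,"wz": 0},
    {"dx": 0,"dy": 0,"dz": 0,"wx": 0,"wy": 0,"wz": 0},
    {"dx": 0,"dy": 0,"dz": 0,"wx": 0,"wy": 0,"wz": 0},
    {"dx": 0,"dy": 0,"dz": 0,"wx": 0,"wy": 0,"wz": 0},
    {"dx": 0,"dy": 0,"dz": -30,"wx": 0,"wy": 0,"wz": 0},
    {"dx": 0,"dy": 0,"dz": -70,"wx": 0,"wy": 0,"wz": 0},
    {"dx": 0,"dy": 0,"dz": -110,"wx": 0,"wy": 0,"wz": 0},
    {"dx": 0,"dy": 0,"dz": -150,"wx": 0,"wy": 0,"wz": 0},
    {"dx": 40,"dy": 30,"dz": -180,"wx": 0,"wy": 0,"wz": 0},
    {"dx": 40,"dy": 30,"dz": -180,"wx": 0,"wy": 0,"wz": 0},
    {"dx": 40,"dy": 30,"dz": -180,"wx": 0,"wy": 0,"wz": 0},
  ],
  fingers=60,
)

```text
time: 42.1
ee_pos: [0.5229, 0.1315, 0.2936]
ee_rot: [0.653, 0.758, 0.001, 0.0]
wrist_force: [-0.0, -0.5, -0.9]
gripper_width: 0.702
grasp_force: 0.0
```

```bash
python3 - <<'E'
from h import *
w=get_calibration("wrist");a=camera("wrist");cv2.imwrite("pics/w10.png",a)
print(get_obs()["ee_pos"],proj(w,[(.4985,.0845,.138),(.511,.0105,.13),(.5235,-.061,.128)]).round(1), proj(w,[(.4385,-.2937,.076)]).round(1))
E
```

```text
[0.52199062 0.12986323 0.29273537] [[283.3 228.3]
 [287.9 295.2]
 [291.7 353.2]] [[212.8 452.2]]
```

View pics/w10.png

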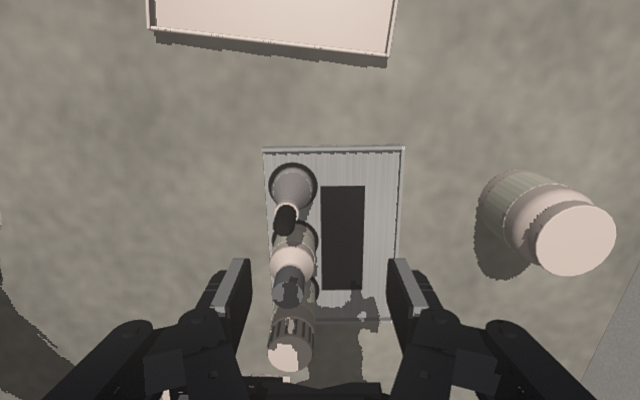

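All three bottles stand back on their seats: tops at (285,229), (287,293) and (290,356), within about 4 px of the start positions, which is roughly 3 mm. Handing in.

```bash
python3 -c "
from bench import *
print(hand_in())"
```

```text
the job is handed in; nothing more can be done
None
```

I handed the job in at about 42 s of the 141 s limit, with no verdict returned: the gloss meter stands on the panel about 2 mm from its centre and aligned to within 1°, all three bottles are back upright on their own seats to within about 4 mm, and I saw no contact with the bystanders.

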